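# Load the warming block and air the germinator

## Task

Stand each of the two seed tubes in the well of the warming block that it fits, pushed or dropped fully home. Then lift the germinator's sprung lid by its handle until the lid's black index finger is in line with the marker clamped on the quadrant, and finish while still holding the lid there, because it falls shut when let go. Leave the marker where it is set and the other things on the bench where they lie.

Things in the scene. Friction and masses are not known exactly. Their poses are not given: they have to be found in the camera images.
- wide_tube_mid (a point): the wider seed tube: an upright aluminium cylinder with a ribbed black cap, 34 mm in diameter, 90 mm tall, loose, about 80 g, standing on the bench; the point is its centre, half-way up (45 mm above its underside); z along the tube
- slim_tube_mid (a point): the slimmer seed tube: the same look, 22 mm in diameter, 90 mm tall, loose, about 50 g, standing on the bench; the point is its centre, 45 mm above its underside; z along the tube. The two tubes may have changed places at the start
- block_hole0 (a point): mouth of the warming block's wide well, on its axis, level with the block's top (z = 50 mm); 37 mm in diameter, 35 mm deep, flat bottom; z up. The block is fixed, aluminium, 75 x 170 x 50 mm, its two wells 80 mm apart along its length. A tube fully home stands 55 mm out of the block, its centre 10 mm above the mouth
- block_hole1 (a point): mouth of the narrow well of the same block, 25 mm in diameter, 35 mm deep, on the axis at the top face; 80 mm from the wide well towards the block's own -y; z up
- lid_hinge (a point): middle of the lid's hinge line, 94 mm above the bench, on the left (+y) edge of the germinator, a fixed grey open box 220 x 200 x 88 mm. The axes are the germinator's: x along the hinge, away from the robot; y from the handle side to the hinge side; z up
- lid_handle (a point): middle of the lid's handle, a free-standing round steel bar 10 mm thick, 90 mm long, parallel to the hinge, on two slanting end rods on the lid's free (-y) edge. Lid shut: 215 mm to the hinge's -y side, 45 mm above the hinge line (139 mm above the bench), 37 mm above the lid's top. It moves round the hinge line with the lid (radius 220 mm). y axis: in the lid's plane, square to the hinge
- lid (a joint): opening angle of the lid, rad: 0 shut, grows as the free edge is lifted, stop at 1.2. Spring and weight close it (an upward pull of 3 N at the handle when shut, up to 8 N at 0.75 rad). The lid is a white frame 220 x 200 mm with a clear pane; on its robot-facing side a black index finger, in the lid's plane, points along the quadrant's inner edge
- marker (a joint): angle, rad, at which the marker is clamped on the quadrant, on the same zero and sense as the lid's angle: the lid's index is in line with the marker when the two values are equal. It differs from start to start, 0.35 to 0.75
- marker_tip (a point): inner tip of the marker, a black pointer 50 x 7 mm with a steel thumbscrew, clamped on the quadrant (an upright aluminium arc of 138 to 162 mm radius about the hinge line, in front of the germinator's robot-facing side, 125 mm to the hinge point's -x). The tip is 140 mm from the hinge line; y axis along the marker towards the hinge. Can be knocked out of place
- rose_b: brass watering-can rose, 70 mm across, 59 mm tall, standing loose on the bench behind; leave it; origin under its centre
- labels: bundle of white stick labels, 109 x 17 x 15 mm, lying loose between the tubes and the germinator; leave it; origin under its centre
Not all that is in view belongs to the job. What is shaped like the part that bears slim_tube_mid but green is not meant.

How it is judged:
By the outcome, as a careful person would: the job done as asked, in the order asked, and still so for the second after the job is handed in, while the arm keeps its last pose, push and grip.
It also fails if it takes over 67 s, if anything falls off the work surface, if the arm or the gripper's body presses on something with over 40 N, if the wrist force passes 120 N, or if a joint passes its speed limit or range.

## Robot

A 6-joint arm with a two-finger parallel gripper is mounted at the origin on the work surface; the furniture and walls round the work are solid. World frame = base frame: x ahead of the robot, y to its left, z up, the work surface at z = 0. Lengths are in m, angles in rad, forces in N, time in s.
With the tool pointing down it reaches from about 0.375 to 0.975 m from the base axis. Payload 3.8 kg.
Tool frame: the origin (TCP) lies at the very end of the fingers, on their centre line; the grasp point (between the pads) lies 19 mm behind it; z points along the fingers, y is the line along which they close (so a half turn about z gives the same grasp; the last joint's range is limited). The gripper opens to 88 mm and grips with 3 to 60 N. Pads are 18 mm wide; open, the fingers measure 123 mm over their backs; the gripper's body (75 mm by 187 mm) begins 45 mm behind the grasp point.
Start: joints at [1.225, 0.264, 1.604, -0, 1.274, -0.037], TCP at [0.205, 0.643, 0.239] pointing down, gripper open.
Joint ranges: [-2.63, 2.63], [-0.94, 2.18], [0.31, 2.57], [-1.31, 4.45], [0, 2.66], [-2.55, 2.55]. Speed limits (rad/s): [2.57, 2.57, 3.14, 3.14, 3.14, 3.14].

## Interface

Orientations are given as a unit quaternion [x, y, z, w].
In Python, from station import robot gives the robot as it stands.
- The arm moves only by the tool play_rows, never from a script. Its argument "series" is a list of rows, each a list of 3 entries, a list of its own where there are three numbers: the opening, from 0 (shut) to 1 (fully open), then the shift along the tool's x, y, z in mm, then the turn about the tool's z in rad. A call has exactly 10 rows; each row is the pose to reach, as a shift and turn from the pose commanded when the call began, along the tool's axes at that moment; what a row does not reach only later rows make up. A row lasts 1/12 s, in which the tool goes at most 41.7 mm and 7.16 degrees, less where a joint would pass 70% of its speed; a pose out of reach is approached as far as the arm can. A call with a gripper value outside its range is refused whole. The fingers move at their own pace and stop on an object; "squeeze" is the grip in N (left out, the last holds). Time passes only in rows, so rows that repeat a pose let the fingers close, or fill a call up. It gives the time, the measured TCP pose, the force, the opening and the grip force at its end, in the units of the state.
- robot.sense(): the state, without advancing time (a new reading comes with each control period).
- robot.camera(name): name is "side" or "top"; returns a dict with "image" (420x560x3 uint8, red, green, blue), "vertical_fov" (degrees; the focal length in pixels is half the picture's height over the tangent of half this angle, whatever the lens; pixels are square), "cx", "cy" (the principal point, pixels), "camera_from_world" (4x4, takes a point from world to camera coordinates). Camera axes: x right, y down, z forward; pixel columns grow to the right and rows downward; lengths in m; the calibration is good to about 2 mm. A picture is of the moment at which its call begins. There is no depth.
- robot.finish_job(): hands the job in; it is judged then, once.
The state is a dict: "time_s": time; "qpos": joint angles; "joint_vel": joint speeds; "effort": joint torques, N m; "ee_pos": TCP position; "orientation": TCP orientation; "ft_force": force on the tool from outside, world axes, zero at the start; "torque": the same for the moment, N m; "grip_width": opening from 0.0 (shut) to 1.0 (fully open); "finger_force": force on a finger pad.
Only numpy, scipy, OpenCV 4.12 (cv2) and the standard library are available. Lean on these libraries where they do the work, as an engineer would, in place of code of your own. Each camera call takes 0.05 s, during which the arm holds its last target. There are 200 camera calls.

## Working session

There is one attempt and no reset: what is moved stays moved. The work goes in short steps, Python scripts to look and compute and a tool call to move; the robot and the scene stay as the last step left them, time stands still between calls to the robot, and variables do not carry over. Pictures are saved under pics/ and viewed, at most 10 in all, crops included, and the job is handed in when it is done.

Besides the shell and the picture viewer there is one more tool, called by a JSON object that holds its "api" and its "payload". play_rows: Moves the arm, as the interface text tells. Its arguments: {"type":"object","properties":{"series":{"type":"array","items":{"type":"array"}},"squeeze":{"type":"number"}},"required":["series"]}

```bash
mkdir -p pics; cat > h.py <<'E'
from station import robot
import numpy as np, cv2
np.set_printoptions(precision=4,suppress=True)
def cam(n):
    c=robot.camera(n); im=c["image"]; f=im.shape[0]/2/np.tan(np.radians(c["vertical_fov"])/2)
    K=np.array([[f,0,c["cx"]],[0,f,c["cy"]],[0,0,1]]); return im,K,np.array(c["camera_from_world"])
def save(im,p): cv2.imwrite(p,cv2.cvtColor(im,cv2.COLOR_RGB2BGR))
def ray(K,T,uv):
    d=T[:3,:3].T@np.linalg.solve(K,[uv[0],uv[1],1]); o=-T[:3,:3].T@T[:3,3]; return o,d
def atz(K,T,uv,z):
    o,d=ray(K,T,uv); return o+d*(z-o[2])/d[2]
def proj(K,T,p):
    q=T[:3,:3]@np.asarray(p)+T[:3,3]; q=K@q; return q[:2]/q[2]
E
python3 - <<'E'
from h import *
import pickle
d={}
for n in("side","top"):
    im,K,T=cam(n); d[n]=(im,K,T); save(cv2.resize(im,(800,600),interpolation=cv2.INTER_CUBIC),f"pics/{n}0.png"); print(n,K,T, -T[:3,:3].T@T[:3,3])
pickle.dump(d,open("d0.pkl","wb"))
print(robot.sense())
E
```

```text
side [[443.7824   0.     276.8433]
 [  0.     443.7824 211.9802]
 [  0.       0.       1.    ]] [[ 0.8911 -0.4538  0.0097 -0.4562]
 [-0.271  -0.5491 -0.7906  0.2676]
 [ 0.3641  0.7019 -0.6122  0.9184]
 [ 0.      0.      0.      1.    ]] [ 0.1446 -0.7047  0.7783]
top [[461.4804   0.     279.3903]
 [  0.     461.4804 199.7943]
 [  0.       0.       1.    ]] [[-0.0149 -0.9993 -0.0347  0.0821]
 [-0.9989  0.0165 -0.0444  0.5411]
 [ 0.0449  0.034  -0.9984  1.1602]
 [ 0.      0.      0.      1.    ]] [0.4896 0.0338 1.1852]
{'time_s': 0.1, 'qpos': array([ 1.2251,  0.2647,  1.6053, -0.    ,  1.2737, -0.0369]), 'joint_vel': array([ 0.0007, -0.0002, -0.0038, -0.0005, -0.0023,  0.0011]), 'effort': array([  0.0011, -50.3623, -35.8074,   0.0731,   0.0234,  -0.0001]), 'ee_pos': array([0.2049, 0.6424, 0.2375]), 'orientation': array([ 0.1538,  0.9881, -0.001 , -0.0002]), 'ft_force': array([ 0.5357, -0.1857, -0.2998]), 'torque': array([-0.094 ,  0.0032, -0.02  ]), 'finger_force': 0.0, 'grip_width': 0.9998868320362292}
```

View pics/side0.png

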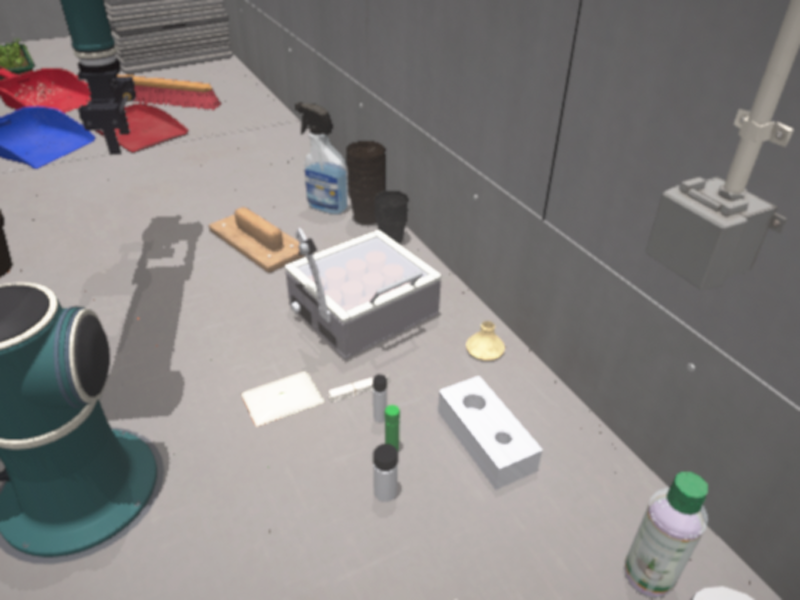

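View pics/top0.png

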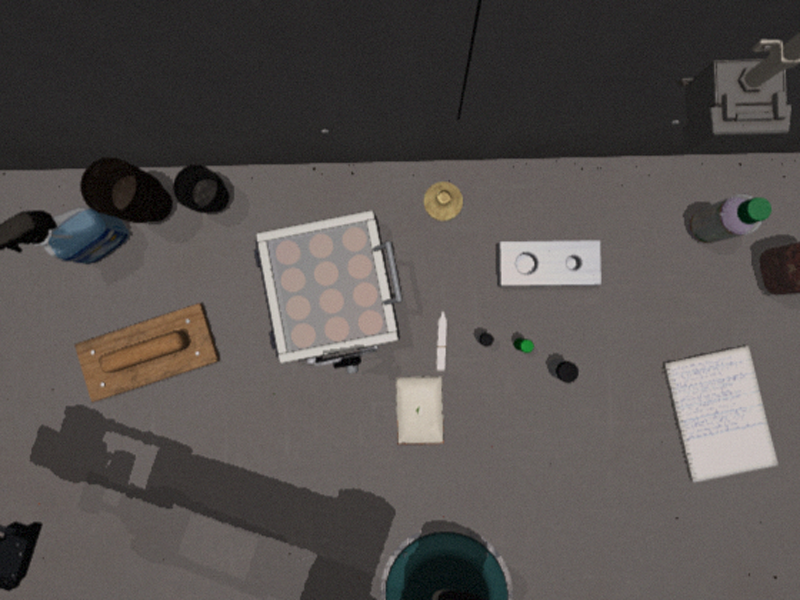

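The side view shows the slim tube at (380,398), a green look-alike at (392,425), the wide tube at (385,472), the block wells at (474,401) and (503,437), and the germinator at (363,290) with its quadrant on the robot side. The top view shows the slim cap at (486,339), the green cap at (525,345), the wide cap at (567,371), the wells at (525,264) and (573,263), and the handle at (392,272). 

Candidates for the slim tube are (486,339), black-capped aluminium, and (525,345), green. The first fits the description. I'll confirm it in a crop and measure.

```bash
cat > m.py <<'E'
from h import *
import pickle
d=pickle.load(open("d0.pkl","rb"))
im,K,T=d["top"]; s=d["side"]
g=cv2.cvtColor(im,cv2.COLOR_RGB2GRAY)
def blob(uv,thr,r=12,dark=True):
    u,v=[int(x) for x in uv]; w=g[v-r:v+r,u-r:u+r]; w=cv2.resize(w,None,fx=8,fy=8,interpolation=cv2.INTER_CUBIC)
    m=((w<thr) if dark else (w>thr)).astype(np.uint8); n,l,st,c=cv2.connectedComponentsWithStats(m)
    i=1+np.argmax(st[1:,4]); return np.array([u-r,v-r])+(c[i]+.5)/8-.5, st[i]/8
for n,uv,z,t in(("slim",(340,237),.09,55),("wide",(397,260),.09,55)):
    c,st=blob(uv,t); print(n,c,st[2:4],atz(K,T,c,z))
# block top quad
x0,y0=340,160; w=cv2.resize(g[160:210,340:430],None,fx=8,fy=8,interpolation=cv2.INTER_CUBIC)
m=(w>150).astype(np.uint8); cs,_=cv2.findContours(m,cv2.RETR_EXTERNAL,cv2.CHAIN_APPROX_NONE); c=max(cs,key=cv2.contourArea)
b=cv2.boxPoints(cv2.minAreaRect(c)); b=np.array([x0,y0])+(b+.5)/8-.5
W=np.array([atz(K,T,p,.05) for p in b]); print("block",W,W.mean(0),np.linalg.norm(W[0]-W[1]),np.linalg.norm(W[1]-W[2]))
A=cv2.resize(im[165:275,325:425],(400,440),interpolation=cv2.INTER_CUBIC)
B=cv2.resize(s[0][150:260,190:315][:,:100],(400,440),interpolation=cv2.INTER_CUBIC)
save(np.hstack([A,B]),"pics/crop1.png")
E
python3 m.py
```

```text
slim [339.1762 236.7174] [12.125 11.375] [ 0.4494 -0.0687  0.09  ]
wide [394.4482 258.7346] [19.75 17.25] [ 0.3961 -0.1967  0.09  ]
block [[ 0.6143 -0.1018  0.05  ]
 [ 0.6132 -0.2726  0.05  ]
 [ 0.5381 -0.2714  0.05  ]
 [ 0.5388 -0.1011  0.05  ]] [ 0.5761 -0.1867  0.05  ] 0.17075064835646273 0.07508596123342
```

View pics/crop1.png

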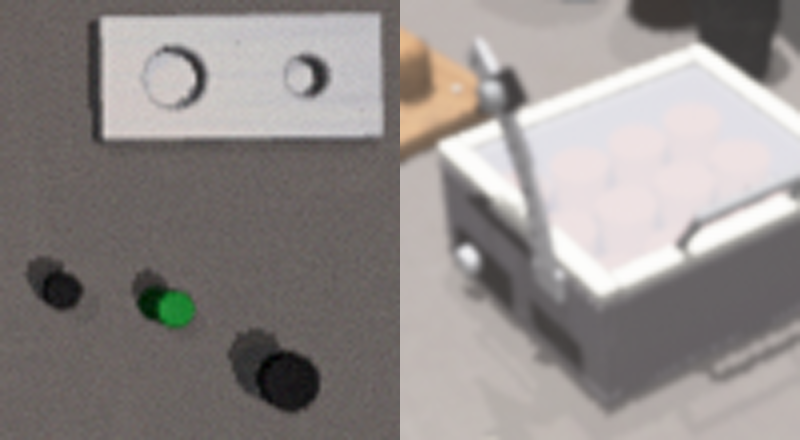

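The crop confirms it: the slim tube is the black-capped one at crop (62,290), and the green one at (177,309) is excluded. The wide tube is at (289,381). The marker shows in the side crop at (510,88), with its thumbscrew at (490,95).

```bash
cat >> h.py <<'E'
from scipy.spatial.transform import Rotation as Ro
def go(p,yaw=None):
    """shift (mm) in tool axes and turn, from measured pose to TCP p with tool-y at world angle yaw"""
    s=robot.sense(); R=Ro.from_quat(s["orientation"]).as_matrix()
    d=R.T@(np.asarray(p)-s["ee_pos"])*1000; a=np.arctan2(R[1,1],R[0,1])
    t=0 if yaw is None else -((yaw-a+np.pi)%(2*np.pi)-np.pi)
    print("t",s["time_s"],"pos",s["ee_pos"],"yaw",a,"shift",d.round(1),"turn",round(t,3))
E
cat > m2.py <<'E'
from h import *
import pickle
from scipy.optimize import least_squares
d=pickle.load(open("d0.pkl","rb"))
im,K,T=d["top"]; sim,sK,sT=d["side"]
g=cv2.cvtColor(im,cv2.COLOR_RGB2GRAY)
for n,uv,rad in(("slim",(340,237),.011),("wide",(397,260),.017)):
    u,v=uv; r=13; w=cv2.resize(g[v-r:v+r,u-r:u+r],None,fx=8,fy=8,interpolation=cv2.INTER_CUBIC)
    for t in(28,34,40):
        m=(w<t).astype(np.uint8); m=cv2.morphologyEx(m,cv2.MORPH_OPEN,np.ones((25,25)))
        k,l,st,c=cv2.connectedComponentsWithStats(m)
        if k<2: continue
        i=1+np.argmax(st[1:,4]); c=np.array([u-r,v-r])+(c[i]+.5)/8-.5
        p=atz(K,T,c,.09); print(n,t,c,st[i,2:4]/8,p,"side cap",proj(sK,sT,p)/.7,"side foot",proj(sK,sT,[p[0],p[1],0])/.7)
# lid outline in top (bright frame)
x0,y0=165,140; w=cv2.resize(g[y0:260,x0:290],None,fx=6,fy=6,interpolation=cv2.INTER_CUBIC)
m=(w>150).astype(np.uint8); cs,_=cv2.findContours(m,cv2.RETR_EXTERNAL,cv2.CHAIN_APPROX_NONE); c=cv2.convexHull(max(cs,key=cv2.contourArea))
b=cv2.boxPoints(cv2.minAreaRect(c)); b=np.array([x0,y0])+(b+.5)/6-.5
W=np.array([atz(K,T,p,.102) for p in b]); print("lid",b/.7,W,W.mean(0),np.linalg.norm(W[0]-W[1]),np.linalg.norm(W[1]-W[2]))
A=cv2.resize(im[225:265,205:275],None,fx=6,fy=6,interpolation=cv2.INTER_CUBIC)
B=cv2.resize(sim[150:240,195:265],None,fx=6,fy=6,interpolation=cv2.INTER_CUBIC)
C=cv2.resize(im[155:225,250:290],None,fx=5,fy=5,interpolation=cv2.INTER_CUBIC)
o=np.zeros((600,840,3),np.uint8); o[:240,:420]=A; o[:540,420:840]=B; o[245:595,:200]=C
save(o[:,:800],"pics/crop2.png")
E
python3 m2.py; python3 -c "
from h import *
go([.449,-.068,.32],0)"
```

```text
slim 34 [339.5514 237.0616] [8.5 8. ] [ 0.4485 -0.0696  0.09  ] side cap [379.9023 376.1831] side foot [380.1964 415.9447]
slim 40 [339.5519 237.0545] [9.  8.5] [ 0.4486 -0.0696  0.09  ] side cap [379.9124 376.1803] side foot [380.206  415.9419]
wide 28 [399.7877 261.0868] [7.    6.125] [ 0.3905 -0.2089  0.09  ] side cap [386.2466 454.4222] side foot [386.1966 494.6413]
wide 34 [396.2272 259.7083] [15.    13.625] [ 0.3938 -0.2007  0.09  ] side cap [385.7614 449.2567] side foot [385.7408 489.4812]
wide 40 [396.1841 259.6864] [15.5   14.125] [ 0.3939 -0.2006  0.09  ] side cap [385.7636 449.1917] side foot [385.7429 489.4163]
lid [[254.2544 232.7735]
 [372.6176 209.7661]
 [397.8376 339.512 ]
 [279.4743 362.5194]] [[0.63   0.3105 0.102 ]
 [0.6644 0.1127 0.102 ]
 [0.4496 0.0741 0.102 ]
 [0.4144 0.2697 0.102 ]] [0.5396 0.1917 0.102 ] 0.20083102112613638 0.21833119641395132
t 0.1 pos [0.2049 0.6424 0.2375] yaw 1.2620230705431545 shift [-448.4 -602.8  -81.3] turn 1.262
```

View pics/crop2.png

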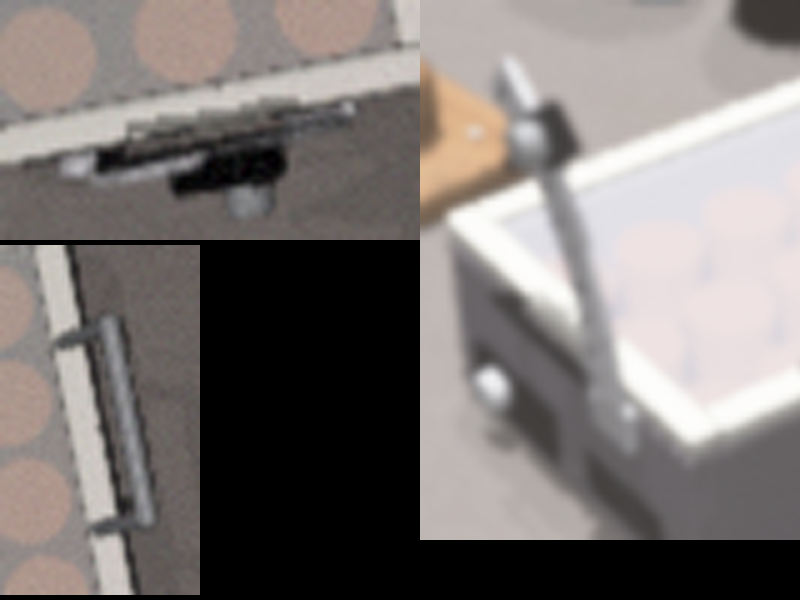

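Both candidates are settled, and the block and lid sizes agree with those given (170.7 x 75.1 mm and 218 x 201 mm). The cap footprints projected into the side view also match. I'll start with the slim tube.

{"api": "play_rows", "payload": {"series": [[1, [-30, -40, -40], 0.1], [1, [-55, -70, -81], 0.2], [1, [-80, -100, -81], 0.3], [1, [-100, -130, -81], 0.4], [1, [-125, -160, -81], 0.5], [1, [-145, -190, -81], 0.6], [1, [-170, -220, -81], 0.7], [1, [-190, -250, -81], 0.8], [1, [-210, -280, -81], 0.9], [1, [-235, -310, -81], 1.0]], "squeeze": 20}}

```text
time_s: 0.93
ee_pos: [0.3343, 0.274, 0.3194]
orientation: [0.61, 0.792, -0.0, 0.0]
ft_force: [0.9, 0.4, -0.2]
grip_width: 0.999
finger_force: 0.0
```

```bash
python3 -c "
from h import *
go([.4486,-.0696,.20],0)"
```

```text
t 0.9333 pos [0.3343 0.274  0.3194] yaw 0.2576258433918036 shift [-361.4   23.   119.5] turn 0.258
```

{"api": "play_rows", "payload": {"series": [[1, [-35, 2, 0], 0.06], [1, [-75, 4, 0], 0.12], [1, [-115, 7, 0], 0.18], [1, [-155, 10, 0], 0.258], [1, [-195, 13, 0], 0.258], [1, [-235, 16, 10], 0.258], [1, [-275, 19, 40], 0.258], [1, [-310, 21, 80], 0.258], [1, [-340, 23, 110], 0.258], [1, [-361, 23, 119], 0.258]]}}

```text
time_s: 1.77
ee_pos: [0.4492, -0.0667, 0.1988]
orientation: [0.706, 0.708, -0.0, -0.001]
ft_force: [0.0, 1.2, -0.4]
grip_width: 0.998
finger_force: 0.0
```

```bash
python3 -c "
from h import *
go([.4486,-.0696,.051],0)"
```

```text
t 1.7667 pos [ 0.4492 -0.0667  0.1988] yaw 0.003862441819277245 shift [ -3.   -0.3 147.8] turn 0.004
```

{"api": "play_rows", "payload": {"series": [[1, [0, 0, 20], 0], [1, [0, 0, 55], 0], [1, [0, 0, 90], 0], [1, [0, 0, 125], 0], [1, [0, 0, 148], 0], [1, [0, 0, 148], 0], [1, [0, 0, 148], 0], [0, [0, 0, 148], 0], [0, [0, 0, 148], 0], [0, [0, 0, 148], 0]], "squeeze": 20}}

```text
time_s: 2.6
ee_pos: [0.4523, -0.066, 0.0554]
orientation: [0.706, 0.709, 0.001, 0.002]
ft_force: [0.1, -1.2, 0.4]
grip_width: 0.795
finger_force: 0.0
```

{"api": "play_rows", "payload": {"series": [[0, [0, 0, 0], 0], [0, [0, 0, 0], 0], [0, [0, 0, 0], 0], [0, [0, 0, 0], 0], [0, [0, 0, 0], 0], [0, [0, 0, -20], 0], [0, [0, 0, -50], 0], [0, [0, 0, -80], 0], [0, [0, 0, -90], 0], [0, [0, 0, -90], 0]]}}

```text
time_s: 3.43
ee_pos: [0.4529, -0.0662, 0.1464]
orientation: [0.706, 0.709, 0.002, 0.003]
ft_force: [-0.3, -0.6, 0.2]
grip_width: 0.041
finger_force: 0.0
```

```bash
python3 -c "
from h import *
go([.5759,-.2267,.14],0); print(robot.sense()['qpos'])"
```

```text
t 3.4333 pos [ 0.4529 -0.0662  0.1464] yaw 0.004007905780827828 shift [-161.   122.3    7.5] turn 0.004
[-0.1996 -0.078   2.1546 -0.      1.0581 -0.2036]
```

The fingers were still closing when I lifted, so I'll look at the tube before trying again.

```bash
python3 - <<'E'
from h import *
a,K,T=cam("top"); b,sK,sT=cam("side")
print(robot.sense()['ee_pos'],robot.sense()['grip_width'])
p=robot.sense()['ee_pos']; print("TCP proj top",(proj(K,T,p)-[300,190])*4,"side",(proj(sK,sT,p)-[230,210])*4)
A=cv2.resize(a[190:290,300:400],(400,400),interpolation=cv2.INTER_CUBIC);B=cv2.resize(b[210:360,230:330],(400,600),interpolation=cv2.INTER_CUBIC)
o=np.zeros((600,800,3),np.uint8);o[:400,:400]=A;o[:,400:]=B;save(o,"pics/c3.png")
E
```

```text
[ 0.4501 -0.0656  0.1427] 0.006263180689470017
TCP proj top [160.0464 189.0603] side [142.5058 136.8286]
```

View pics/c3.png

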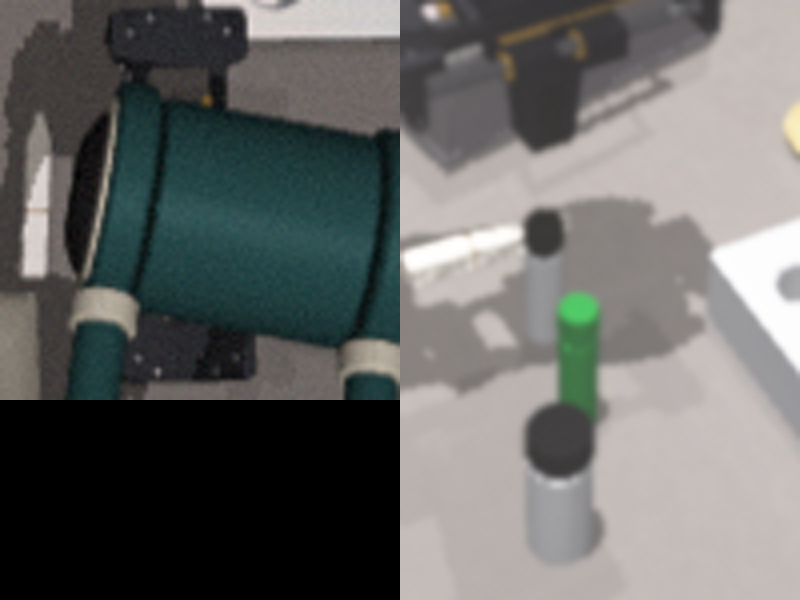

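The slim tube still stands untouched, with its cap at crop (544,232). The TCP projection (542,137) matches the seen fingertips, so the measured pose can be trusted. I'll retry with a smaller opening and longer waits.

{"api": "play_rows", "payload": {"series": [[0.5, [0, 0, 0], 0], [0.5, [0, 0, 0], 0], [0.5, [0, 0, 0], 0], [0.5, [0, 0, 0], 0], [0.5, [0, 0, 0], 0], [0.5, [0, 0, 0], 0], [0.5, [0, 0, 0], 0], [0.5, [0, 0, 0], 0], [0.5, [0, 0, 0], 0], [0.5, [0, 0, 0], 0]]}}

```text
time_s: 4.37
ee_pos: [0.4504, -0.0657, 0.1433]
orientation: [0.706, 0.709, 0.0, 0.0]
ft_force: [0.8, 0.9, 0.2]
grip_width: 0.496
finger_force: 0.0
```

```bash
python3 -c "
from h import *
go([.4486,-.0696,.051],0);print(robot.sense()['grip_width'])"
```

```text
t 4.3667 pos [ 0.4504 -0.0657  0.1433] yaw 0.004008481091997478 shift [-3.9 -1.8 92.3] turn 0.004
0.4964908798747426
```

{"api": "play_rows", "payload": {"series": [[0.5, [-4, -2, 0], 0], [0.5, [-4, -2, 30], 0], [0.5, [-4, -2, 60], 0], [0.5, [-4, -2, 85], 0], [0.5, [-4, -2, 92], 0], [0.5, [-4, -2, 92], 0], [0.5, [-4, -2, 92], 0], [0.5, [-4, -2, 92], 0], [0, [-4, -2, 92], 0], [0, [-4, -2, 92], 0]]}}

```text
time_s: 5.2
ee_pos: [0.4498, -0.07, 0.0528]
orientation: [0.706, 0.709, 0.001, 0.001]
ft_force: [-0.5, 0.6, -0.4]
grip_width: 0.371
finger_force: 0.0
```

{"api": "play_rows", "payload": {"series": [[0, [0, 0, 0], 0], [0, [0, 0, 0], 0], [0, [0, 0, 0], 0], [0, [0, 0, 0], 0], [0, [0, 0, 0], 0], [0, [0, 0, 0], 0], [0, [0, 0, 0], 0], [0, [0, 0, 0], 0], [0, [0, 0, 0], 0], [0, [0, 0, 0], 0]]}}

```text
time_s: 6.03
ee_pos: [0.449, -0.0698, 0.052]
orientation: [0.706, 0.709, 0.0, 0.0]
ft_force: [-1.2, -0.0, 6.1]
grip_width: 0.243
finger_force: 19.9
```

```bash
python3 -c "
from h import *
go([.5759,-.2267,.14],0);print(robot.sense()['grip_width'])"
```

```text
t 6.0333 pos [ 0.449  -0.0698  0.052 ] yaw 0.004055451744275954 shift [-157.4  126.4  -87.8] turn 0.004
0.24270548839103212
```

{"api": "play_rows", "payload": {"series": [[0, [0, 0, -30], 0], [0, [0, 0, -65], 0], [0, [-10, 10, -90], 0], [0, [-35, 30, -90], 0], [0, [-65, 52, -90], 0], [0, [-95, 77, -90], 0], [0, [-125, 102, -90], 0], [0, [-145, 117, -90], 0], [0, [-155, 125, -90], 0], [0, [-157, 126, -90], 0]]}}

```text
time_s: 6.87
ee_pos: [0.5758, -0.2277, 0.1406]
orientation: [0.706, 0.708, -0.0, -0.0]
ft_force: [0.1, 0.2, -0.3]
grip_width: 0.239
finger_force: 19.9
```

{"api": "play_rows", "payload": {"series": [[0, [0, 0, 0], 0], [0, [0, 0, 0], 0], [0, [0, 0, 0], 0], [0, [0, 0, 10], 0], [0, [0, 0, 20], 0], [0, [0, 0, 25], 0], [0, [0, 0, 25], 0], [0, [0, 0, 25], 0], [0, [0, 0, 25], 0], [0, [0, 0, 25], 0]]}}

```text
time_s: 7.7
ee_pos: [0.5753, -0.2263, 0.1166]
orientation: [0.706, 0.709, 0.0, 0.0]
ft_force: [0.6, -0.0, -0.3]
grip_width: 0.238
finger_force: 19.9
```

```bash
cat > look.py <<'E'
from h import *
import sys
b,sK,sT=cam("side"); print(robot.sense()['ee_pos'],robot.sense()['grip_width'])
x0,y0,x1,y1,f=[int(v) for v in sys.argv[2:7]]
save(cv2.resize(b[y0:y1,x0:x1],None,fx=f,fy=f,interpolation=cv2.INTER_CUBIC),sys.argv[1])
np.savez("side.npz",im=b)
P=lambda p: ((proj(sK,sT,p)-[x0,y0]+.5)*f-.5).round(1)
p=robot.sense()['ee_pos']
for i,r in enumerate((.0185,.0125)):
    w=[.5763,-.1467,.05] if i==0 else [.5759,-.2267,.05]
    print("well",i,P(w),"L/R",P(np.add(w,[-.89*r,.454*r,0])),P(np.add(w,[.89*r,-.454*r,0])))
print("tube foot axis",P(p-[0,0,.052]),"at tip",P(p))
E
python3 look.py pics/c4.png 280 210 400 360 4; python3 -c "
from h import *
go([.5759,-.2267,.115],0)"
```

```text
[ 0.5753 -0.2264  0.1167] 0.2391126390572018
well 0 [210.9 281.6] L/R [177.9 281.3] [243.8 281.8]
well 1 [292.2 381.2] L/R [268.6 381. ] [315.8 381.3]
tube foot axis [294.1 362.6] at tip [306.  293.8]
t 7.75 pos [ 0.5753 -0.2264  0.1167] yaw 0.0039352238617242205 shift [-0.3  0.6  1.7] turn 0.004
```

View pics/c4.png

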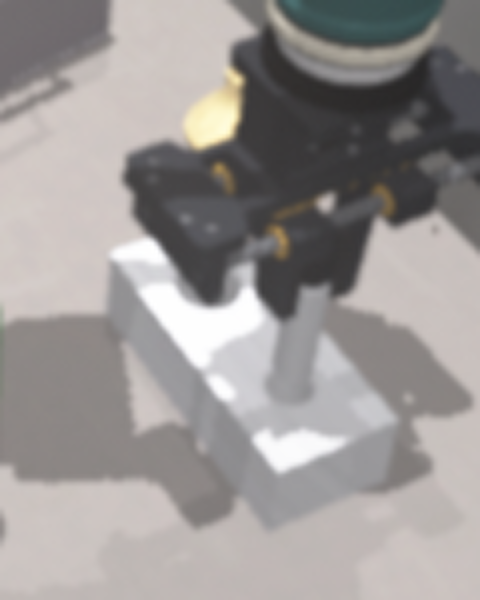

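The tube hangs over the narrow well, with its foot at about (291,385) against the predicted mouth at (292,381). I'll lower it gently.

{"api": "play_rows", "payload": {"series": [[0, [0, 0.5, 4], 0], [0, [0, 0.5, 8], 0], [0, [0, 0.5, 12], 0], [0, [0, 0.5, 15], 0], [0, [0, 0.5, 18], 0], [0, [0, 0.5, 21], 0], [0, [0, 0.5, 24], 0], [0, [0, 0.5, 24], 0], [0, [0, 0.5, 24], 0], [0, [0, 0.5, 24], 0]]}}

```text
time_s: 8.58
ee_pos: [0.5754, -0.2261, 0.0922]
orientation: [0.706, 0.709, -0.0, -0.0]
ft_force: [0.9, 0.5, -1.7]
grip_width: 0.243
finger_force: 19.8
```

{"api": "play_rows", "payload": {"series": [[0, [0, 0, 4], 0], [0, [0, 0, 8], 0], [0, [0, 0, 12], 0], [0, [0, 0, 16], 0], [0, [0, 0, 19], 0], [0, [0, 0, 22], 0], [0, [0, 0, 24], 0], [0, [0, 0, 25], 0], [0, [0, 0, 25], 0], [0, [0, 0, 25], 0]]}}

```text
time_s: 9.42
ee_pos: [0.5754, -0.2261, 0.0672]
orientation: [0.706, 0.709, -0.0, -0.0]
ft_force: [0.3, 0.8, 0.0]
grip_width: 0.244
finger_force: 19.9
```

{"api": "play_rows", "payload": {"series": [[0.65, [0, 0, 0], 0], [0.65, [0, 0, 0], 0], [0.65, [0, 0, 0], 0], [0.65, [0, 0, 0], 0], [0.65, [0, 0, 0], 0], [0.65, [0, 0, -20], 0], [0.65, [0, 0, -50], 0], [0.65, [0, 0, -80], 0], [0.65, [0, 0, -90], 0], [0.65, [0, 0, -90], 0]]}}

```text
time_s: 10.25
ee_pos: [0.578, -0.2273, 0.1614]
orientation: [0.706, 0.709, 0.001, 0.004]
ft_force: [0.2, 0.5, -0.4]
grip_width: 0.647
finger_force: 0.0
```

```bash
python3 -c "
from h import *
go([.3939,-.2005,.15],0);print(robot.sense()['grip_width'])"
```

```text
t 10.25 pos [ 0.578  -0.2273  0.1614] yaw 0.0039907622017177026 shift [  27.6 -184.1   10. ] turn 0.004
0.6469411988488731
```

{"api": "play_rows", "payload": {"series": [[0.65, [3, -25, 0], 0], [0.65, [8, -55, 0], 0], [0.65, [14, -90, 0], 0], [0.65, [18, -125, 0], 0], [0.65, [22, -155, 0], 0], [0.65, [25, -175, 0], 0], [0.65, [26, -182, 0], 0], [0.65, [26, -182, 0], 0], [0.65, [26, -182, 0], 0], [0.65, [26, -182, 0], 0]]}}

```text
time_s: 11.08
ee_pos: [0.3945, -0.2013, 0.1572]
orientation: [0.706, 0.709, 0.0, 0.0]
ft_force: [0.1, 0.2, 0.9]
grip_width: 0.647
finger_force: 0.0
```

```bash
python3 -c "
from h import *
go([.3939,-.2005,.051],0)"; python3 look.py pics/c5.png 250 220 400 370 4
```

```text
t 11.0833 pos [ 0.3945 -0.2013  0.1572] yaw 0.00402840625381077 shift [  0.8  -0.7 106.2] turn 0.004
[ 0.3946 -0.2013  0.1573] 0.648536271651437
well 0 [330.9 241.6] L/R [297.9 241.3] [363.8 241.8]
well 1 [412.2 341.2] L/R [388.6 341. ] [435.8 341.3]
tube foot axis [ 83.6 359. ] at tip [ 83.8 285.6]
```

View pics/c5.png

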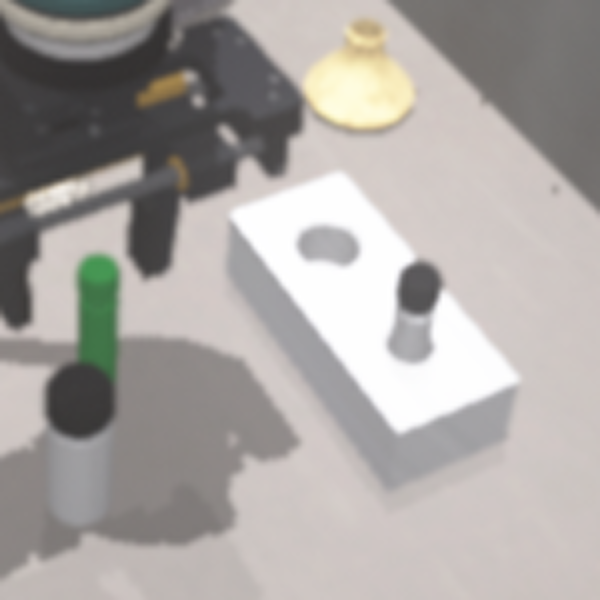

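The slim tube stands home in the narrow well, with its cap at (420,287). The wide tube is at (80,440), undisturbed, and the wide well at (329,244) matches its prediction within 1–2 mm. I'll grasp the wide tube.

{"api": "play_rows", "payload": {"series": [[0.65, [1, -0.7, 20], 0], [0.65, [1, -0.7, 55], 0], [0.65, [1, -0.7, 85], 0], [0.65, [1, -0.7, 103], 0], [0.65, [1, -0.7, 106], 0], [0.65, [1, -0.7, 106], 0], [0.65, [1, -0.7, 106], 0], [0.65, [1, -0.7, 106], 0], [0, [1, -0.7, 106], 0], [0, [1, -0.7, 106], 0]]}}

```text
time_s: 11.97
ee_pos: [0.3939, -0.2006, 0.0526]
orientation: [0.706, 0.709, 0.0, 0.001]
ft_force: [-0.7, 0.2, 0.5]
grip_width: 0.518
finger_force: 0.0
```

{"api": "play_rows", "payload": {"series": [[0, [0, 0, 0], 0], [0, [0, 0, 0], 0], [0, [0, 0, 0], 0], [0, [0, 0, 0], 0], [0, [0, 0, 0], 0], [0, [0, 0, 0], 0], [0, [0, 0, 0], 0], [0, [0, 0, 0], 0], [0, [0, 0, 0], 0], [0, [0, 0, 0], 0]]}}

```text
time_s: 12.8
ee_pos: [0.3931, -0.2003, 0.0519]
orientation: [0.706, 0.709, 0.0, 0.0]
ft_force: [-1.8, -0.5, 5.8]
grip_width: 0.376
finger_force: 20.0
```

```bash
python3 -c "
from h import *
go([.5763,-.1467,.15],0)"
```

```text
t 12.8 pos [ 0.3931 -0.2003  0.0519] yaw 0.0040351941610315975 shift [ 52.8 183.5 -98. ] turn 0.004
```

{"api": "play_rows", "payload": {"series": [[0, [0, 0, -30], 0], [0, [0, 0, -65], 0], [0, [3, 10, -98], 0], [0, [12, 40, -98], 0], [0, [22, 75, -98], 0], [0, [32, 110, -98], 0], [0, [41, 145, -98], 0], [0, [48, 170, -98], 0], [0, [52, 182, -98], 0], [0, [53, 183.5, -98], 0]]}}

```text
time_s: 13.63
ee_pos: [0.5775, -0.1453, 0.1485]
orientation: [0.705, 0.709, 0.0, -0.0]
ft_force: [-0.3, -0.1, -1.6]
grip_width: 0.377
finger_force: 20.0
```

{"api": "play_rows", "payload": {"series": [[0, [0, 0, 0], 0], [0, [0, 0, 0], 0], [0, [0, 0, 5], 0], [0, [0, 0, 15], 0], [0, [0, 0, 25], 0], [0, [0, 0, 33], 0], [0, [0, 0, 35], 0], [0, [0, 0, 35], 0], [0, [0, 0, 35], 0], [0, [0, 0, 35], 0]]}}

```text
time_s: 14.47
ee_pos: [0.5763, -0.1463, 0.1146]
orientation: [0.706, 0.709, 0.0, 0.0]
ft_force: [-0.2, -0.7, -2.1]
grip_width: 0.381
finger_force: 20.0
```

```bash
python3 -c "
from h import *
go([.5763,-.1467,.09],0); print(robot.sense()['ft_force'])"
```

```text
t 14.4667 pos [ 0.5763 -0.1463  0.1146] yaw 0.003977077087333859 shift [-0.4 -0.  24.6] turn 0.004
[-0.189  -0.6812 -2.1309]
```

{"api": "play_rows", "payload": {"series": [[0, [-0.4, 0, 4], 0], [0, [-0.4, 0, 8], 0], [0, [-0.4, 0, 12], 0], [0, [-0.4, 0, 15], 0], [0, [-0.4, 0, 18], 0], [0, [-0.4, 0, 20], 0], [0, [-0.4, 0, 22], 0], [0, [-0.4, 0, 23], 0], [0, [-0.4, 0, 23], 0], [0, [-0.4, 0, 23], 0]]}}

```text
time_s: 15.3
ee_pos: [0.5785, -0.1461, 0.0985]
orientation: [0.706, 0.709, 0.002, 0.002]
ft_force: [-9.5, 6.9, 33.8]
grip_width: 0.381
finger_force: 21.2
```

It's catching on the rim. I'll back up and look.

{"api": "play_rows", "payload": {"series": [[0, [0, 0, -8], 0], [0, [0, 0, -14], 0], [0, [0, 0, -14], 0], [0, [0, 0, -14], 0], [0, [0, 0, -14], 0], [0, [0, 0, -14], 0], [0, [0, 0, -14], 0], [0, [0, 0, -14], 0], [0, [0, 0, -14], 0], [0, [0, 0, -14], 0]]}}

```text
time_s: 16.13
ee_pos: [0.5758, -0.1466, 0.105]
orientation: [0.706, 0.708, -0.0, -0.0]
ft_force: [1.4, -0.2, -0.9]
grip_width: 0.379
finger_force: 20.4
```

```bash
python3 look.py pics/c6.png 290 230 370 330 6; python3 -c "
from h import *
go([.5763,-.1467,.09],0); print(robot.sense()['ft_force'])"
```

```text
[ 0.5759 -0.1466  0.105 ] 0.38069884746578325
well 0 [256.6 302.6] L/R [207.1 302.2] [306.  302.9]
well 1 [378.5 452. ] L/R [343.1 451.8] [413.9 452.3]
tube foot axis [256.1 297. ] at tip [268.5 196.5]
t 16.1833 pos [ 0.5759 -0.1466  0.105 ] yaw 0.004031863735671648 shift [-0.1  0.4 15. ] turn 0.004
[ 0.4007 -0.5306 -1.1184]
```

View pics/c6.png

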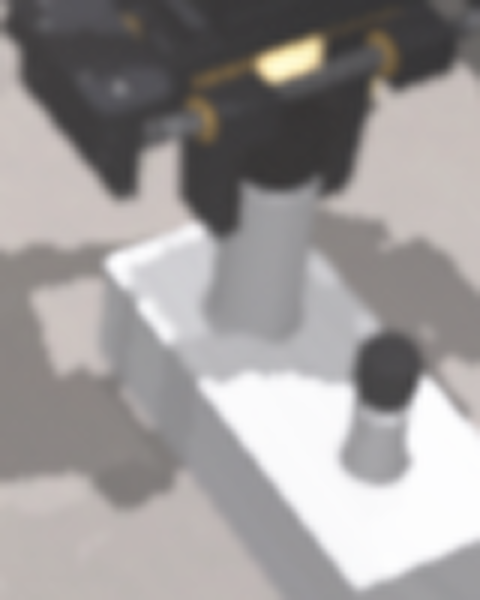

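The foot spans columns 208–300, centre 254, and the mouth is nearby at 255±2. The contact force pushed toward −x/+y, and the slim well's true centre was also offset about −0.5/+0.6 mm, so I'll shift that way and retry.

{"api": "play_rows", "payload": {"series": [[0, [1, -1, 0], 0], [0, [1, -1, 0], 0], [0, [1, -1, 2], 0], [0, [1, -1, 4], 0], [0, [1, -1, 6], 0], [0, [1, -1, 8], 0], [0, [1, -1, 9], 0], [0, [1, -1, 10], 0], [0, [1, -1, 10], 0], [0, [1, -1, 10], 0]]}}

```text
time_s: 17.02
ee_pos: [0.5757, -0.1454, 0.0986]
orientation: [0.706, 0.708, 0.0, 0.0]
ft_force: [-6.0, 4.0, 17.6]
grip_width: 0.386
finger_force: 20.8
```

{"api": "play_rows", "payload": {"series": [[0, [0.3, -0.3, 0], 0], [0, [0.5, -0.6, 0], 0], [0, [0.7, -0.9, 0], 0], [0, [0.8, -1.2, 0], 0], [0, [1, -1.5, 0], 0], [0, [1, -1.5, 0], 0], [0, [1, -1.5, 0], 0], [0, [1, -1.5, 0], 0], [0, [1, -1.5, 0], 0], [0, [1, -1.5, 0], 0]]}}

```text
time_s: 17.85
ee_pos: [0.5752, -0.1451, 0.0987]
orientation: [0.706, 0.709, 0.001, 0.002]
ft_force: [-3.7, 1.5, 14.9]
grip_width: 0.382
finger_force: 20.7
```

```bash
python3 - <<'E'
from h import *
import pickle
from scipy.optimize import least_squares
d=pickle.load(open("d0.pkl","rb"))
def fit(img,K,T,w,r,name):
    g=cv2.cvtColor(img,cv2.COLOR_RGB2GRAY).astype(np.float32)
    # radial-edge search about guess, sub-pixel, on world circle directions
    best=[]
    c=np.array(w[:2],float)
    for it in range(4):
        A=[];B=[]
        for a in np.linspace(0,2*np.pi,48,endpoint=False):
            rr=np.linspace(r-.006,r+.006,49); n=np.array([np.cos(a),np.sin(a)])
            uv=np.array([proj(K,T,[*(c+n*q),.05]) for q in rr],np.float32)
            v=cv2.remap(g,uv[:,0].reshape(1,-1),uv[:,1].reshape(1,-1),cv2.INTER_CUBIC)[0]
            gr=np.convolve(np.diff(v),np.ones(5)/5,'same'); k=np.argmax(gr)
            if gr[k]>1.0 and 3<k<45: A.append(n);B.append((rr[k]+rr[k+1])/2-r)
        A=np.array(A);B=np.array(B)
        s=least_squares(lambda p:A@p[:2]+p[2]-B,[0,0,0],loss='soft_l1',f_scale=.0005).x
        c=c+s[:2]
    print(name,len(B),"centre",c,"dr",s[2],"rms",np.std(A@s[:2]+s[2]-B))
for n in("top","side"):
    for w,r in(((.5763,-.1467),.0185),((.5759,-.2267),.0125)): fit(*d[n],w,r,n)
E
```

```text
top 48 centre [ 0.5756 -0.145 ] dr 0.0012531758235693519 rms 0.00047451646077531566
top 48 centre [ 0.5755 -0.2252] dr 0.0011517986061201123 rms 0.000676111950327397
side 43 centre [ 0.5729 -0.1489] dr -0.001428230998854533 rms 0.0009660561916614306
side 48 centre [ 0.5722 -0.2285] dr -0.0009463921628034138 rms 0.0006213429813339509
```

{"api": "play_rows", "payload": {"series": [[0, [0, 0, -10], 0], [0, [0, 0, -25], 0], [0, [0, 0, -40], 0], [0, [0, 0, -50], 0], [0, [0, 0, -50], 0], [0, [0, 0, -50], 0], [0, [0, 0, -50], 0], [0, [0, 0, -50], 0], [0, [0, 0, -50], 0], [0, [0, 0, -50], 0]]}}

```text
time_s: 18.68
ee_pos: [0.5729, -0.1444, 0.1443]
orientation: [0.706, 0.709, -0.0, -0.001]
ft_force: [-0.1, 0.4, -0.7]
grip_width: 0.379
finger_force: 20.4
```

```bash
python3 - <<'E'
from h import *
b,K,T=cam("side"); p=robot.sense()['ee_pos']; print(p)
a=proj(K,T,p-[0,0,.02]);f=proj(K,T,p-[0,0,.052]);print(a,f)
A=cv2.resize(b[190:310,280:380],(500,600),interpolation=cv2.INTER_CUBIC)
P=lambda q:tuple(int(round(t)) for t in ((proj(K,T,q)-[280,190]+.5)*5-.5))
save(A,"pics/c7.png")
print("tcp",P(p),"foot",P(p-[0,0,.052]),"foot+-17mm lateral",P(p+np.array([-.0152,.0077,-.052])),P(p+np.array([.0152,-.0077,-.052])), "at -20:",P(p+np.array([-.0152,.0077,-.02])),P(p+np.array([.0152,-.0077,-.02])),"front",P(p+np.array([-.0078,-.0151,-.052])))
go([.46,-.21,.12],0)
E
```

```text
[ 0.573  -0.1445  0.1444]
[333.4714 255.5906] [332.1841 266.2951]
tcp (274, 295) foot (263, 383) foot+-17mm lateral (224, 383) (302, 384) at -20: (230, 330) (309, 330) front (267, 411)
t 18.7333 pos [ 0.573  -0.1445  0.1444] yaw 0.004010232956748842 shift [ -65.1 -113.2   24.6] turn 0.004
```

View pics/c7.png

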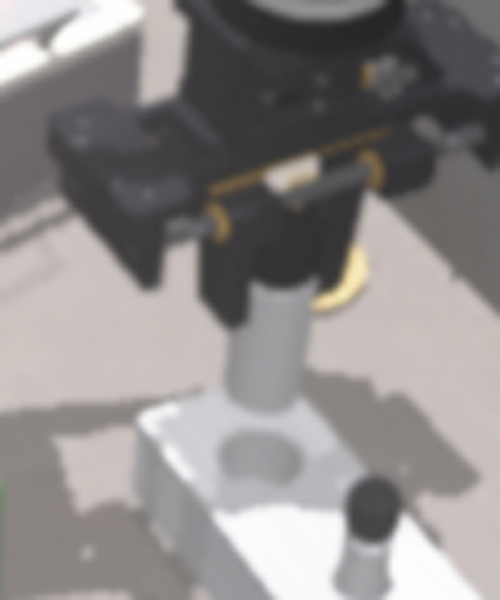

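The tube is straight and unslipped: foot edges at 224 and 303, predicted 224 and 302. The mouth shows at 219–302 × 430–485, centre about (260.5,457.5). I'll convert that, since the side camera agrees with the arm.

```bash
python3 - <<'E'
from h import *
b,K,T=cam("side")
print(atz(K,T,[280+261/5-.5,190+458/5-.5],.05))
g=cv2.cvtColor(b,cv2.COLOR_RGB2GRAY); g=cv2.GaussianBlur(g,(3,3),0)
print(g[268:294:1,331].tolist()); print(g[281,318:346].tolist()); print(g[278,318:346].tolist())
for c in((.5754,-.1459),(.574,-.147),(.5735,-.149)):
    print(c,[proj(K,T,[c[0]+.0185*k,c[1]+.0185*l,.05]).round(1) for k,l in((.36,.93),(-.36,-.93),(-.89,.454),(.89,-.454))])
E
```

```text
[ 0.5732 -0.1489  0.05  ]
[157, 156, 158, 165, 179, 194, 198, 189, 173, 162, 158, 158, 158, 159, 159, 159, 162, 169, 177, 183, 184, 186, 196, 217, 238, 248]
[209, 207, 207, 206, 198, 182, 165, 156, 155, 156, 158, 158, 159, 159, 158, 156, 155, 153, 151, 148, 147, 153, 165, 179, 187, 190, 188, 186]
[207, 208, 207, 206, 202, 193, 180, 167, 160, 159, 159, 159, 158, 158, 158, 158, 158, 158, 159, 165, 173, 182, 191, 198, 201, 203, 203, 201]
(0.5754, -0.1459) [array([330.2, 274. ]), array([333.5, 286. ]), array([323.6, 279.8]), array([340., 280.])]
(0.574, -0.147) [array([329.9, 274.5]), array([333.2, 286.5]), array([323.3, 280.4]), array([339.8, 280.5])]
(0.5735, -0.149) [array([330.2, 275.1]), array([333.5, 287.2]), array([323.6, 281. ]), array([340.1, 281.2])]
```

{"api": "play_rows", "payload": {"series": [[0, [-2.2, 1.2, 10], 0], [0, [-2.2, 1.2, 25], 0], [0, [-2.2, 1.2, 36], 0], [0, [-2.2, 1.2, 36], 0], [0, [-2.2, 1.2, 36], 0], [0, [-2.2, 1.2, 40], 0], [0, [-2.2, 1.2, 44], 0], [0, [-2.2, 1.2, 48], 0], [0, [-2.2, 1.2, 50], 0], [0, [-2.2, 1.2, 50], 0]]}}

```text
time_s: 19.62
ee_pos: [0.5755, -0.1467, 0.0987]
orientation: [0.706, 0.709, 0.0, 0.0]
ft_force: [-6.6, 3.5, 15.7]
grip_width: 0.383
finger_force: 20.4
```

The force always pushes toward −x/+y, and pressing itself drifts the arm +x. I'll lift slightly, shift that way and try again.

{"api": "play_rows", "payload": {"series": [[0, [0, 0, -8], 0], [0, [1.2, -2.2, -8], 0], [0, [1.2, -2.2, -8], 0], [0, [1.2, -2.2, -8], 0], [0, [1.2, -2.2, -5], 0], [0, [1.2, -2.2, -3], 0], [0, [1.2, -2.2, -1], 0], [0, [1.2, -2.2, 0], 0], [0, [1.2, -2.2, 0], 0], [0, [1.2, -2.2, 0], 0]]}}

```text
time_s: 20.45
ee_pos: [0.5731, -0.1458, 0.0987]
orientation: [0.706, 0.708, 0.0, 0.0]
ft_force: [-6.5, 2.9, 20.4]
grip_width: 0.383
finger_force: 20.5
```

```bash
python3 -c "
from h import *
s=robot.sense(); print(s['ee_pos'],s['ft_force'],s['torque'],s['effort'])
im,K,T=cam('side'); g=cv2.cvtColor(im,cv2.COLOR_RGB2GRAY)
save(im,'pics/raw8.png')
p=s['ee_pos'];print(proj(K,T,p-[0,0,.0487]),proj(K,T,p+np.array([-.0078,-.0151,-.0487])))
for r in range(262,296,2): print(r,g[r,312:350:1].tolist())
"
```

```text
[ 0.5731 -0.1458  0.0987] [-6.4556  2.851  20.3751] [ 0.2626  1.6993 -0.104 ] [ -0.3095 -33.5597 -26.7925   0.0635  -2.9054  -0.0953]
[330.9315 280.2148] [331.628  285.8576]
262 [173, 192, 195, 195, 195, 183, 138, 83, 61, 60, 60, 61, 61, 61, 61, 65, 79, 88, 82, 70, 62, 59, 57, 57, 58, 63, 73, 95, 110, 101, 76, 63, 63, 77, 116, 164, 188, 194]
264 [185, 195, 196, 196, 196, 185, 141, 87, 64, 60, 60, 61, 62, 62, 62, 68, 96, 134, 148, 144, 141, 138, 133, 134, 137, 140, 143, 149, 143, 113, 88, 94, 118, 148, 176, 192, 195, 195]
266 [195, 196, 196, 196, 197, 192, 173, 136, 96, 69, 62, 62, 63, 63, 62, 69, 98, 134, 151, 157, 160, 161, 162, 161, 160, 157, 155, 150, 142, 131, 128, 131, 135, 144, 158, 166, 168, 168]
268 [199, 199, 197, 196, 200, 205, 209, 210, 189, 139, 85, 64, 64, 62, 62, 76, 111, 140, 153, 157, 158, 159, 159, 159, 157, 154, 152, 149, 143, 138, 135, 134, 133, 134, 134, 135, 135, 134]
270 [195, 214, 223, 231, 239, 238, 236, 235, 222, 188, 145, 106, 79, 71, 78, 99, 130, 150, 156, 157, 158, 159, 159, 158, 155, 153, 152, 153, 162, 160, 147, 138, 135, 134, 134, 134, 135, 134]
272 [24
[... 1632 characters left out ...]
 185, 183, 180, 178, 176, 175, 176, 179, 182, 183, 182, 182, 183, 184, 184, 184, 184, 184, 184, 184, 183, 173, 138]
290 [153, 154, 154, 154, 152, 148, 144, 150, 164, 178, 186, 187, 186, 185, 185, 186, 186, 186, 185, 184, 184, 185, 184, 185, 185, 185, 184, 183, 183, 183, 184, 185, 184, 183, 184, 180, 158, 116]
292 [153, 154, 154, 154, 152, 147, 144, 143, 146, 155, 168, 180, 186, 187, 186, 188, 195, 201, 203, 202, 201, 200, 200, 200, 200, 201, 200, 195, 193, 188, 184, 184, 185, 185, 184, 177, 143, 100]
294 [154, 153, 153, 154, 151, 146, 143, 142, 142, 143, 149, 164, 191, 223, 235, 239, 245, 248, 249, 249, 249, 249, 249, 249, 249, 249, 247, 244, 244, 241, 236, 233, 234, 234, 234, 229, 191, 126]
```

Both the picture and the moments say the tube overhangs the near (−y/−x) rim: the foot's front is at row 287 against the rim at 285.5. The tube sits about 3–4 mm off along the pads. I'll shift +y/+x.

{"api": "play_rows", "payload": {"series": [[0, [0, 0, -8], 0], [0, [3.5, 1.8, -8], 0], [0, [3.5, 1.8, -8], 0], [0, [3.5, 1.8, -8], 0], [0, [3.5, 1.8, -5], 0], [0, [3.5, 1.8, -3], 0], [0, [3.5, 1.8, -1], 0], [0, [3.5, 1.8, 0], 0], [0, [3.5, 1.8, 0], 0], [0, [3.5, 1.8, 0], 0]]}}

```text
time_s: 21.33
ee_pos: [0.575, -0.1425, 0.0983]
orientation: [0.706, 0.708, 0.0, 0.001]
ft_force: [-4.9, 1.2, 18.7]
grip_width: 0.383
finger_force: 20.5
```

```bash
python3 -c "
from h import *
s=robot.sense(); print(s['ee_pos'],s['ft_force'],s['torque'])"
```

```text
[ 0.575  -0.1425  0.0983] [-4.9442  1.2392 18.7168] [ 0.2114  1.6052 -0.0919]
```

{"api": "play_rows", "payload": {"series": [[0, [0, 0, -3], 0], [0, [0.5, 0.5, -3], 0], [0, [0.5, 1, -2], 0], [0, [0.5, 1.5, -2], 0], [0, [0.5, 2, -2], 0], [0, [0.5, 2, -1], 0], [0, [0.5, 2, 0], 0], [0, [0.5, 2, 0], 0], [0, [0.5, 2, 0], 0], [0, [0.5, 2, 0], 0]]}}

```text
time_s: 22.17
ee_pos: [0.5759, -0.1415, 0.0948]
orientation: [0.706, 0.709, -0.0, -0.0]
ft_force: [0.8, -0.1, -2.0]
grip_width: 0.377
finger_force: 20.2
```

```bash
python3 -c "
from h import *
s=robot.sense(); print(s['ee_pos'],s['ft_force'],s['torque'])"
```

```text
[ 0.5759 -0.1415  0.0948] [ 0.7911 -0.0923 -1.953 ] [-0.1369 -0.0995 -0.05  ]
```

It has gone in. I'll lower it fully.

{"api": "play_rows", "payload": {"series": [[0, [0, 0, 4], 0], [0, [0, 0, 8], 0], [0, [0, 0, 12], 0], [0, [0, 0, 16], 0], [0, [0, 0, 20], 0], [0, [0, 0, 23], 0], [0, [0, 0, 26], 0], [0, [0, 0, 28], 0], [0, [0, 0, 28], 0], [0, [0, 0, 28], 0]]}}

```text
time_s: 23.0
ee_pos: [0.5761, -0.1417, 0.0669]
orientation: [0.706, 0.709, -0.0, -0.0]
ft_force: [-0.1, -1.2, -2.6]
grip_width: 0.383
finger_force: 20.1
```

{"api": "play_rows", "payload": {"series": [[0.65, [0, 0, 0], 0], [0.65, [0, 0, 0], 0], [0.65, [0, 0, 0], 0], [0.65, [0, 0, 0], 0], [0.65, [0, 0, 0], 0], [0.65, [0, 0, -20], 0], [0.65, [0, 0, -50], 0], [0.65, [0, 0, -90], 0], [0.65, [0, 0, -130], 0], [0.65, [0, 0, -150], 0]]}}

```text
time_s: 23.83
ee_pos: [0.5784, -0.1421, 0.223]
orientation: [0.706, 0.709, 0.002, 0.003]
ft_force: [1.3, 0.2, 1.2]
grip_width: 0.651
finger_force: 0.0
```

```bash
cat > geo.py <<'E'
from h import *
th=.182; X=np.array([np.cos(th),np.sin(th),0]); Y=np.array([-np.sin(th),np.cos(th),0]); Z=np.array([0,0,1.])
C=np.array([.5396,.1917,0]); H=C+.1*Y; H[2]=.094
def G(x,y,z,H=H): return H+x*X+y*Y+z*Z
def handle(phi,H=H): a=.2063+phi; return G(0,-.2197*np.cos(a),.2197*np.sin(a),H)
E
python3 - <<'E'
from geo import *
import pickle
d=pickle.load(open("d0.pkl","rb")); im,K,T=d["top"]; sim,sK,sT=d["side"]
a,b=[atz(K,T,[250+(u+.5)/5-.5,155+(v-245+.5)/5-.5],.139) for u,v in((112,322),(147,520))]
print("H",H,"handle model",handle(0),"seen top",(a+b)/2,b-a,np.linalg.norm(b-a))
gt=cv2.cvtColor(im,cv2.COLOR_RGB2GRAY).astype(np.float32); gs=cv2.cvtColor(sim,cv2.COLOR_RGB2GRAY).astype(np.float32)
def samp(g,K,T,P):
    uv=np.array([proj(K,T,p) for p in P],np.float32); return cv2.remap(g,uv[:,:1].copy(),uv[:,1:].copy(),cv2.INTER_LINEAR).ravel()
for xo in(-.125,-.133):
  r=[]
  for ph in np.arange(.3,.8,.02):
    P=[G(xo,-q*np.cos(ph),q*np.sin(ph)) for q in np.linspace(.143,.187,12)]
    r.append((round(ph,2),samp(gs,sK,sT,P).mean().round(),samp(gt,K,T,P).mean().round()))
  print(xo,r)
E
python3 - <<'E'
from geo import *
go(handle(0)+[0,0,.08],th-np.pi/2)
b,K,T=cam("side")
def prof(c,h): return [proj(K,T,[c[0],c[1],z]).round(1) for z in h]
print("wide home top/foot rows",prof((.5755,-.1455),(.105,.05)),"slim",prof((.5755,-.2255),(.105,.05)))
save(cv2.resize(b[150:330,190:400],None,fx=3.7,fy=3.3,interpolation=cv2.INTER_CUBIC),"pics/c9.png")
E
```

```text
H [0.5215 0.29   0.094 ] handle model [0.5604 0.0786 0.139 ] seen top [0.5596 0.0779 0.139 ] [-0.0905 -0.0146  0.    ] 0.09164318310747155
-0.125 [(np.float64(0.3), np.float32(187.0), np.float32(93.0)), (np.float64(0.32), np.float32(187.0), np.float32(91.0)), (np.float64(0.34), np.float32(184.0), np.float32(88.0)), (np.float64(0.36), np.float32(182.0), np.float32(86.0)), (np.float64(0.38), np.float32(182.0), np.float32(83.0)), (np.float64(0.4), np.float32(185.0), np.float32(80.0)), (np.float64(0.42), np.float32(185.0), np.float32(77.0)), (np.float64(0.44), np.float32(184.0), np.float32(74.0)), (np.float64(0.46), np.float32(181.0), np.float32(70.0)), (np.float64(0.48), np.float32(178.0), np.float32(67.0)), (np.float64(0.5), np.float32(176.0), np.float32(63.0)), (np.float64(0.52), np.float32(176.0), np.float32(59.0)), (np.float64(0.54), np.float32(174.0), np.float32(55.0)), (np.float64(0.56), np.float32(173.0), np.float32(50.0)), (np.float64(0.58), np.float32(177.0), np.float32(45.0)), (np.float64(0.6), np.float32(178.0), np.float32(41.0)), (np.float64(0.62), np.float32(183.0), np.floa
[... 1418 characters left out ...]
.float32(94.0)), (np.float64(0.64), np.float32(197.0), np.float32(96.0)), (np.float64(0.66), np.float32(190.0), np.float32(97.0)), (np.float64(0.68), np.float32(150.0), np.float32(98.0)), (np.float64(0.7), np.float32(110.0), np.float32(100.0)), (np.float64(0.72), np.float32(112.0), np.float32(101.0)), (np.float64(0.74), np.float32(129.0), np.float32(103.0)), (np.float64(0.76), np.float32(154.0), np.float32(106.0)), (np.float64(0.78), np.float32(170.0), np.float32(107.0))]
t 23.8333 pos [ 0.5784 -0.1421  0.223 ] yaw 0.00405154097144297 shift [220.7 -17.1   3.5] turn 1.393
wide home top/foot rows [array([333.9, 262.1]), array([331.8, 279.8])] slim [array([355.3, 286.7]), array([352.2, 304.6])]
```

View pics/c9.png

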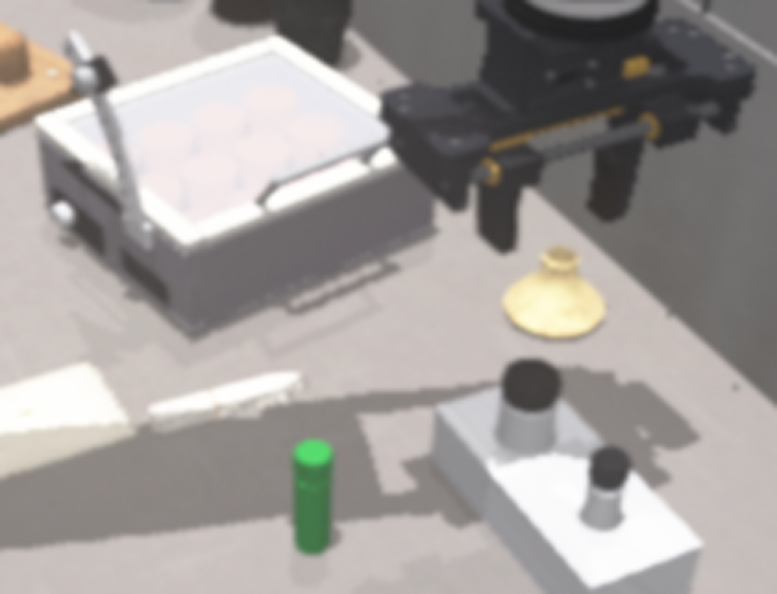

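Both tubes are home: the wide cap is at (530,383), the slim cap at (608,465), and both stand about 55 mm out of the block as predicted. Labels, rose and green tube are unmoved. The handle model (0.560, 0.079) agrees with the seen bar, and the marker reads about 0.71 rad. Next is the handle.

{"api": "play_rows", "payload": {"series": [[0.45, [15, 0, 0], 0.12], [0.45, [40, -3, 0], 0.24], [0.45, [70, -6, 0], 0.36], [0.45, [100, -9, 0], 0.48], [0.45, [130, -12, 0], 0.6], [0.45, [160, -15, 0], 0.72], [0.45, [190, -15, 0], 0.84], [0.45, [210, -15, 0], 0.96], [0.45, [220, -15, 0], 1.08], [0.45, [221, -15, 0], 1.2]]}}

```text
time_s: 24.72
ee_pos: [0.5599, 0.0818, 0.2169]
orientation: [0.983, 0.185, -0.0, -0.0]
ft_force: [-0.1, 0.1, 0.1]
grip_width: 0.45
finger_force: 0.0
```

{"api": "play_rows", "payload": {"series": [[0.45, [0, 0, 0], 0.12], [0.45, [0, 0, 0], 0.193], [0.45, [0, 0, 0], 0.193], [0.45, [0, 0, 0], 0.193], [0.45, [0, 0, 0], 0.193], [0.45, [0, 0, 0], 0.193], [0.45, [0, 0, 0], 0.193], [0.45, [0, 0, 0], 0.193], [0.45, [0, 0, 0], 0.193], [0.45, [0, 0, 0], 0.193]]}}

```text
time_s: 25.55
ee_pos: [0.5603, 0.0793, 0.2172]
orientation: [0.996, 0.091, 0.0, -0.0]
ft_force: [0.7, -0.6, 0.3]
grip_width: 0.449
finger_force: 0.0
```

```bash
python3 - <<'E'
from geo import *
go(handle(0)+[0,0,-.019],th-np.pi/2); print(robot.sense()['qpos'],robot.sense()['grip_width'])
E
```

```text
t 25.55 pos [0.5603 0.0793 0.2172] yaw -1.388942992737004 shift [-0.   0.7 97.2] turn -0.0
[0.0965 0.0734 1.8652 0.     1.2029 1.4855] 0.4486861668042335
```

{"api": "play_rows", "payload": {"series": [[0.45, [0, 0.7, 20], 0], [0.45, [0, 0.7, 50], 0], [0.45, [0, 0.7, 80], 0], [0.45, [0, 0.7, 93], 0], [0.45, [0, 0.7, 97], 0], [0.45, [0, 0.7, 97], 0], [0.45, [0, 0.7, 97], 0], [0, [0, 0.7, 97], 0], [0, [0, 0.7, 97], 0], [0, [0, 0.7, 97], 0]], "squeeze": 35}}

```text
time_s: 26.38
ee_pos: [0.5616, 0.0788, 0.1218]
orientation: [0.996, 0.091, 0.001, -0.0]
ft_force: [-0.4, -1.2, 0.7]
grip_width: 0.248
finger_force: 0.0
```

{"api": "play_rows", "payload": {"series": [[0, [0, 0, 0], 0], [0, [0, 0, 0], 0], [0, [0, 0, 0], 0], [0, [0, 0, 0], 0], [0, [0, 0, 0], 0], [0, [0, 0, 0], 0], [0, [0, 0, 0], 0], [0, [0, 0, 0], 0], [0, [0, 0, 0], 0], [0, [0, 0, 0], 0]]}}

```text
time_s: 27.22
ee_pos: [0.5609, 0.0785, 0.1205]
orientation: [0.996, 0.091, 0.0, 0.0]
ft_force: [1.5, -3.1, 3.0]
grip_width: 0.089
finger_force: 34.3
```

```bash
python3 - <<'E'
from geo import *
s=robot.sense(); print(s['ee_pos'],s['ft_force'],s['grip_width'])
R=Ro.from_quat(s["orientation"]).as_matrix()
for k in range(1,16):
    ph=.05*k; print(round(ph,2),(R.T@(handle(ph)-handle(0))*1000).round(1))
E
```

```text
[0.5609 0.0785 0.1205] [ 1.4804 -3.1457  3.0463] 0.08899844099738323
0.05 [  0.   -2.5 -10.7]
0.1 [  0.   -5.6 -21.2]
0.15 [  0.   -9.1 -31.6]
0.2 [  0.  -13.2 -41.8]
0.25 [  0.  -17.8 -51.8]
0.3 [  0.  -22.9 -61.5]
0.35 [  0.1 -28.4 -71. ]
0.4 [  0.1 -34.5 -80.2]
0.45 [  0.1 -40.9 -89.1]
0.5 [  0.1 -47.9 -97.6]
0.55 [   0.1  -55.2 -105.8]
0.6 [   0.1  -62.9 -113.6]
0.65 [   0.1  -71.  -121. ]
0.7 [   0.1  -79.5 -128. ]
0.75 [   0.1  -88.3 -134.5]
```

{"api": "play_rows", "payload": {"series": [[0, [0, -1.2, -5.4], 0], [0, [0, -2.5, -10.7], 0], [0, [0, -5.6, -21.2], 0], [0, [0, -9.1, -31.6], 0], [0, [0, -13.2, -41.8], 0], [0, [0, -17.8, -51.8], 0], [0, [0, -22.9, -61.5], 0], [0, [0, -22.9, -61.5], 0], [0, [0, -22.9, -61.5], 0], [0, [0, -22.9, -61.5], 0]]}}

```text
time_s: 28.05
ee_pos: [0.5568, 0.1003, 0.1809]
orientation: [0.996, 0.091, 0.001, 0.001]
ft_force: [5.5, -4.1, -2.2]
grip_width: 0.089
finger_force: 35.3
```

```bash
cat > chk.py <<'E'
from geo import *
s=robot.sense(); p=s['ee_pos']+[0,0,.019]; q=p-H; y=q@Y; z=q[2]
print(s['time_s'],"TCP",s['ee_pos'],"r",np.hypot(y,z),"phi",np.arctan2(z,-y)-.2063,"f",s['ft_force'],"grip",s['grip_width'],s['finger_force'])
R=Ro.from_quat(s["orientation"]).as_matrix()
for ph in(.45,.6,.65,.68,.7,.71,.72): print(ph,(R.T@(handle(ph)-p)*1000).round(1))
E
python3 chk.py
```

```text
28.05 TCP [0.5568 0.1003 0.1809] r 0.22011516635449468 phi 0.2955545105541717 f [ 5.5109 -4.1439 -2.2174] grip 0.08936484129914028 35.33938094973564
0.45 [ -0.4 -18.9 -28.2]
0.6 [ -0.4 -40.8 -52.8]
0.65 [ -0.4 -48.9 -60.2]
0.68 [ -0.3 -53.9 -64.4]
0.7 [ -0.3 -57.4 -67.2]
0.71 [ -0.3 -59.1 -68.5]
0.72 [ -0.3 -60.9 -69.9]
```

{"api": "play_rows", "payload": {"series": [[0, [0, -2.7, -4.8], 0], [0, [0, -5.5, -9.5], 0], [0, [0, -11.6, -18.7], 0], [0, [0, -18, -27.6], 0], [0, [0, -25, -36.1], 0], [0, [0, -32.3, -44.3], 0], [0, [0, -40, -52.1], 0], [0, [0, -44, -56], 0], [0, [0, -48.1, -59.5], 0], [0, [0, -48.1, -59.5], 0]]}}

```text
time_s: 28.88
ee_pos: [0.5481, 0.1487, 0.2402]
orientation: [0.996, 0.091, 0.0, 0.0]
ft_force: [5.7, -3.5, -5.4]
grip_width: 0.085
finger_force: 34.9
```

```bash
python3 chk.py; cat > vis.py <<'E'
from geo import *
import pickle
# darkness along rays from hinge at angle ph in plane x=xo, at radius bands, both cameras
from scipy.ndimage import map_coordinates
out={}
for n in("side","top"):
    im,K,T=cam(n); g=cv2.cvtColor(im,cv2.COLOR_RGB2GRAY).astype(float); np.save(f"{n}_now.npy",im)
    for xo,r0,r1,lab in((-.125,.142,.186,"marker"),(-.125,.141,.150,"mtip"),(-.12,.10,.132,"finger"),(-.125,.10,.132,"finger2")):
        row=[]
        for ph in np.arange(.56,.80,.01):
            uv=np.array([proj(K,T,G(xo,-q*np.cos(ph),q*np.sin(ph))) for q in np.linspace(r0,r1,15)])
            row.append(int(map_coordinates(g,[uv[:,1],uv[:,0]],order=1).mean()))
        print(n,lab,row)
for n in("side",):
    u,v=proj(K,T,G(-.125,-.14*np.cos(.7),.14*np.sin(.7))) 
E
python3 vis.py
```

```text
28.8833 TCP [0.5481 0.1487 0.2402] r 0.21907306865371995 phi 0.6481774062787642 f [ 5.7435 -3.4695 -5.3508] grip 0.08527804162296708 34.88036775961518
0.45 [-0.6 30.2 31.2]
0.6 [-0.6  8.2  6.7]
0.65 [-0.6  0.1 -0.7]
0.68 [-0.6 -4.9 -5. ]
0.7 [-0.6 -8.4 -7.7]
0.71 [ -0.6 -10.1  -9.1]
0.72 [ -0.6 -11.8 -10.4]
side marker [129, 130, 132, 134, 137, 139, 140, 137, 134, 134, 134, 129, 117, 103, 93, 91, 92, 94, 96, 100, 104, 107, 110, 111]
side mtip [114, 117, 122, 122, 122, 117, 111, 103, 98, 100, 111, 126, 138, 146, 143, 134, 123, 116, 114, 116, 119, 123, 126, 130]
side finger [103, 104, 103, 100, 95, 87, 79, 73, 70, 75, 89, 109, 131, 150, 161, 160, 151, 136, 121, 110, 105, 107, 112, 121]
side finger2 [101, 101, 100, 97, 90, 82, 74, 68, 66, 72, 87, 109, 133, 151, 160, 157, 146, 130, 117, 110, 112, 120, 132, 147]
top marker [29, 27, 26, 24, 22, 21, 19, 17, 16, 14, 13, 11, 10, 9, 8, 8, 8, 8, 8, 7, 7, 7, 8, 11]
top mtip [9, 9, 8, 8, 7, 7, 7, 7, 7, 7, 8, 9, 9, 8, 8, 8, 7, 6, 6, 6, 7, 9, 17, 29]
top finger [85, 87, 89, 91, 93, 94, 95, 96, 97, 97, 97, 97, 96, 97, 98, 100, 102, 104, 106, 108, 109, 110, 111, 113]
top finger2 [47, 49, 52, 55, 57, 60, 63, 66, 69, 73, 76, 80, 84, 88, 92, 96, 100, 104, 107, 109, 110, 111, 111, 111]
```

```bash
python3 - <<'E'
from geo import *
from scipy.ndimage import map_coordinates
im,K,T=cam("side"); g=cv2.cvtColor(im,cv2.COLOR_RGB2GRAY).astype(float)
phs=np.arange(.58,.86,.0125); print("phi",phs.round(3))
for xo in (-.125,):
  for r in np.arange(.10,.200,.005):
    uv=np.array([proj(K,T,G(xo,-r*np.cos(a),r*np.sin(a))) for a in phs])
    print(round(r,3),map_coordinates(g,[uv[:,1],uv[:,0]],order=1).astype(int).tolist())
E
```

```text
phi [0.58  0.592 0.605 0.617 0.63  0.642 0.655 0.667 0.68  0.692 0.705 0.717
 0.73  0.742 0.755 0.767 0.78  0.792 0.805 0.817 0.83  0.842 0.855]
0.1 [94, 87, 78, 68, 67, 68, 84, 105, 128, 150, 160, 157, 148, 133, 120, 121, 125, 139, 154, 169, 184, 192, 197]
0.105 [96, 88, 77, 68, 65, 69, 85, 107, 134, 154, 159, 156, 139, 124, 119, 119, 131, 146, 164, 181, 190, 197, 199]
0.11 [99, 92, 81, 72, 64, 71, 84, 113, 141, 157, 166, 152, 136, 123, 115, 124, 138, 157, 175, 187, 196, 198, 198]
0.115 [102, 96, 87, 75, 68, 69, 87, 116, 144, 168, 166, 156, 134, 117, 116, 124, 143, 164, 182, 191, 194, 196, 195]
0.12 [102, 98, 90, 78, 70, 67, 88, 116, 148, 165, 167, 150, 126, 111, 106, 120, 139, 160, 176, 186, 191, 192, 191]
0.125 [102, 99, 90, 79, 70, 70, 83, 112, 144, 160, 160, 142, 118, 98, 98, 107, 129, 150, 169, 178, 182, 183, 186]
0.13 [102, 99, 89, 78, 68, 69, 80, 111, 138, 158, 150, 132, 107, 96, 94, 107, 122, 139, 152, 162, 167, 172, 177]
0.135 [104, 101, 93, 81, 71, 67, 86, 112, 140, 151, 146, 125, 109, 100, 103, 108, 118, 128, 137, 141, 150, 161, 175]
0.14 [110, 109, 104, 92, 81, 80, 96, 1
[... 660 characters left out ...]
 107, 124, 144, 155]
0.17 [156, 156, 158, 162, 160, 157, 155, 138, 106, 75, 69, 79, 88, 95, 102, 108, 109, 101, 90, 106, 137, 163, 174]
0.175 [145, 147, 155, 160, 160, 159, 157, 141, 106, 73, 61, 62, 69, 73, 75, 80, 77, 73, 82, 115, 156, 179, 185]
0.18 [121, 127, 139, 149, 152, 152, 150, 138, 109, 74, 56, 56, 57, 57, 60, 60, 59, 62, 83, 131, 170, 185, 189]
0.185 [105, 109, 124, 141, 146, 145, 146, 138, 113, 79, 57, 54, 54, 54, 55, 55, 56, 65, 102, 147, 178, 188, 190]
0.19 [98, 102, 118, 137, 144, 144, 143, 140, 120, 84, 66, 63, 62, 66, 64, 69, 71, 89, 128, 166, 186, 190, 190]
0.195 [97, 101, 115, 134, 143, 143, 144, 143, 133, 113, 98, 94, 99, 100, 104, 106, 111, 130, 159, 184, 190, 190, 190]
```

```bash
python3 - <<'E'
from geo import *
import pickle
from scipy.ndimage import map_coordinates
d=pickle.load(open("d0.pkl","rb"))
im,K,T=d["top"]; im2=np.load("top_now.npy")
xs=np.arange(-.160,-.095,.0025); print(xs.round(4).tolist())
for lab,I,ph,rs in(("mk d0",im,.71,np.arange(.14,.196,.005)),("mk now",im2,.71,np.arange(.14,.196,.01)),("finger d0",im,0.,np.arange(.10,.146,.01)),("finger now",im2,.648,np.arange(.09,.146,.01))):
  g=cv2.cvtColor(I,cv2.COLOR_RGB2GRAY).astype(float)
  for r in rs:
    uv=np.array([proj(K,T,G(x,-r*np.cos(ph),r*np.sin(ph))) for x in xs])
    print(lab,round(r,3),map_coordinates(g,[uv[:,1],uv[:,0]],order=1).astype(int).tolist())
E
```

```text
[-0.16, -0.1575, -0.155, -0.1525, -0.15, -0.1475, -0.145, -0.1425, -0.14, -0.1375, -0.135, -0.1325, -0.13, -0.1275, -0.125, -0.1225, -0.12, -0.1175, -0.115, -0.1125, -0.11, -0.1075, -0.105, -0.1025, -0.1, -0.0975]
mk d0 0.14 [99, 99, 106, 100, 101, 99, 97, 98, 99, 100, 101, 88, 48, 13, 10, 57, 131, 119, 49, 64, 83, 74, 106, 146, 198, 196]
mk d0 0.145 [99, 101, 98, 98, 100, 101, 102, 100, 99, 101, 102, 94, 48, 11, 9, 30, 90, 112, 61, 56, 77, 71, 113, 158, 200, 197]
mk d0 0.15 [100, 98, 98, 99, 100, 101, 100, 101, 99, 99, 100, 88, 37, 11, 4, 7, 30, 65, 44, 51, 91, 95, 115, 157, 194, 198]
mk d0 0.155 [100, 100, 98, 100, 101, 103, 100, 98, 96, 94, 92, 83, 41, 6, 8, 8, 12, 32, 31, 54, 92, 96, 112, 144, 188, 198]
mk d0 0.16 [98, 100, 99, 98, 101, 100, 100, 98, 106, 111, 110, 101, 55, 8, 8, 9, 15, 41, 50, 55, 87, 88, 112, 149, 199, 196]
mk d0 0.165 [101, 100, 100, 101, 101, 102, 100, 105, 121, 130, 128, 124, 69, 20, 20, 16, 17, 42, 51, 50, 83, 93, 113, 163, 200, 194]
mk d0 0.17 [100, 101, 100, 100, 101, 101, 101, 100, 113, 126, 129, 116, 66, 13, 3, 12, 13, 33, 46, 50, 88, 93, 115, 170, 198,
[... 2175 characters left out ...]
6]
finger now 0.1 [116, 115, 117, 113, 113, 113, 115, 115, 116, 115, 114, 112, 118, 114, 109, 103, 88, 62, 82, 101, 119, 173, 183, 182, 178, 172]
finger now 0.11 [115, 114, 113, 114, 116, 114, 114, 114, 113, 115, 114, 115, 115, 114, 106, 108, 99, 70, 76, 103, 103, 110, 116, 116, 115, 113]
finger now 0.12 [115, 114, 111, 117, 112, 113, 112, 114, 115, 114, 114, 105, 91, 72, 66, 82, 94, 78, 80, 98, 97, 110, 112, 114, 115, 114]
finger now 0.13 [114, 113, 116, 116, 115, 115, 114, 112, 115, 117, 110, 82, 35, 6, 8, 50, 98, 94, 94, 102, 102, 112, 116, 114, 117, 113]
finger now 0.14 [113, 113, 113, 112, 118, 115, 116, 115, 113, 111, 107, 92, 27, 4, 10, 11, 41, 70, 65, 61, 85, 112, 116, 116, 116, 113]
```

```bash
python3 - <<'E'
from geo import *
import pickle
d=pickle.load(open("d0.pkl","rb")); im,K,T=d["side"]
def polar(P):
    uv=proj(K,T,P); o,v=ray(K,T,uv); t=((H-.125*X-o)@X)/(v@X); q=o+v*t-H; return np.hypot(q@Y,q[2]).round(4),np.arctan2(q[2],-(q@Y)).round(3)
for ph in(.70,.74):
  for x in(-.131,-.125,-.119):
    print(ph,x,[polar(G(x,-(r*np.cos(ph)-w*np.sin(ph)),r*np.sin(ph)+w*np.cos(ph))) for r in(.14,.19) for w in(-.0035,.0035)])
print("finger",[polar(G(x,-(r*np.cos(.648)),r*np.sin(.648))) for x in(-.131,-.125,-.119) for r in(.1,.138)])
# ASCII of rgb around the marker, raw pixels, d0 side and now top
g=cv2.cvtColor(im,cv2.COLOR_RGB2GRAY); u,v=proj(K,T,G(-.125,-.165*np.cos(.72),.165*np.sin(.72))); print(u,v); u,v=int(u),int(v)
for r in range(v-12,v+13): print(r,' '.join('%3d'%k for k in g[r,u-12:u+14]))
print("cols from",u-12)
E
```

```text
0.7 -0.131 [(np.float64(0.1258), np.float64(0.679)), (np.float64(0.1258), np.float64(0.735)), (np.float64(0.1765), np.float64(0.685)), (np.float64(0.1765), np.float64(0.725))]
0.7 -0.125 [(np.float64(0.14), np.float64(0.675)), (np.float64(0.14), np.float64(0.725)), (np.float64(0.19), np.float64(0.682)), (np.float64(0.19), np.float64(0.718))]
0.7 -0.119 [(np.float64(0.1539), np.float64(0.672)), (np.float64(0.1539), np.float64(0.717)), (np.float64(0.2032), np.float64(0.679)), (np.float64(0.2032), np.float64(0.713))]
0.74 -0.131 [(np.float64(0.1258), np.float64(0.724)), (np.float64(0.1259), np.float64(0.781)), (np.float64(0.1765), np.float64(0.729)), (np.float64(0.1766), np.float64(0.769))]
0.74 -0.125 [(np.float64(0.14), np.float64(0.715)), (np.float64(0.14), np.float64(0.765)), (np.float64(0.19), np.float64(0.722)), (np.float64(0.19), np.float64(0.758))]
0.74 -0.119 [(np.float64(0.1539), np.float64(0.708)), (np.float64(0.1538), np.float64(0.753)), (np.float64(0.2032), np.float64(0.716)), (np.float64(0.2031), np.float64(0.75))]
finger [(np.float64(0.0852), np.float64(0.649)), (np.float
[... 2242 characters left out ...]
81 217 227 222 220 224 228 229 229 228
182 111 119 140 161 190 220 235 245 250 251 251 240 193 145 138 147 166 191 215 222 225 228 229 229 228 227
183 146 171 213 231 241 248 251 251 251 250 248 238 201 155 139 143 157 181 213 226 228 228 227 226 226 226
184 221 230 243 250 251 251 251 249 245 239 232 223 197 162 142 139 148 172 202 222 225 226 226 226 226 226
185 248 249 249 250 250 247 242 234 229 225 225 223 212 177 144 136 142 160 186 213 224 225 226 226 225 226
186 252 252 251 248 242 234 225 222 225 228 229 228 222 188 146 131 137 151 174 204 221 225 226 226 226 226
187 252 252 252 250 243 233 226 227 229 230 229 228 222 196 156 134 136 146 166 194 218 225 225 226 226 226
cols from 203
```

```bash
python3 - <<'E'
from geo import *
import pickle
from scipy.ndimage import map_coordinates
d=pickle.load(open("d0.pkl","rb")); im,K,T=d["top"]; now=np.load("top_now.npy")
def prof(I,xs,ys,z):
    g=cv2.cvtColor(I,cv2.COLOR_RGB2GRAY).astype(float); a=0
    for x in xs:
        uv=np.array([proj(K,T,G(x,y,z)) for y in ys]); a=a+map_coordinates(g,[uv[:,1],uv[:,0]],order=1)
    return (a/len(xs)).astype(int).tolist()
def show(l,*a): print(l,[(round(-y*1000,1),v) for y,v in zip(a[2],prof(*a))])
ys=-np.arange(.085,.16,.0025)
show("marker inner d0",im,(-.1285,-.1265),ys[:16],.187-.094)
show("marker outer d0",im,(-.1265,-.1225),ys[15:],.221-.094)
show("clamp inner d0 x-.1195",im,(-.1205,-.1195),ys,.2-.094)
show("screw d0 x-.138",im,(-.1395,-.1365),ys,.205-.094)
show("finger tip d0 x-.13",im,(-.131,-.129),-np.arange(.08,.155,.0025),0)
show("now x-.1275",now,(-.1285,-.1265),-np.arange(.07,.15,.0025),.18-.094)
E
```

```text
marker inner d0 [(np.float64(85.0), 102), (np.float64(87.5), 102), (np.float64(90.0), 100), (np.float64(92.5), 100), (np.float64(95.0), 101), (np.float64(97.5), 88), (np.float64(100.0), 42), (np.float64(102.5), 18), (np.float64(105.0), 15), (np.float64(107.5), 13), (np.float64(110.0), 13), (np.float64(112.5), 11), (np.float64(115.0), 12), (np.float64(117.5), 7), (np.float64(120.0), 7), (np.float64(122.5), 18)]
marker outer d0 [(np.float64(122.5), 9), (np.float64(125.0), 10), (np.float64(127.5), 19), (np.float64(130.0), 13), (np.float64(132.5), 10), (np.float64(135.0), 13), (np.float64(137.5), 10), (np.float64(140.0), 9), (np.float64(142.5), 14), (np.float64(145.0), 58), (np.float64(147.5), 96), (np.float64(150.0), 97), (np.float64(152.5), 95), (np.float64(155.0), 95), (np.float64(157.5), 96)]
clamp inner d0 x-.1195 [(np.float64(85.0), 129), (np.float64(87.5), 138), (np.float64(90.0), 139), (np.float64(92.5), 135), (np.float64(95.0), 135), (np.float64(97.5), 143), (np.float64(100.0), 128), (np.float64(102.5), 104), (np.float64(105.0), 107), (np.float64(107.5), 112), (np.float64(110.0)
[... 2113 characters left out ...]
.5), 115), (np.float64(80.0), 116), (np.float64(82.5), 115), (np.float64(85.0), 116), (np.float64(87.5), 116), (np.float64(90.0), 115), (np.float64(92.5), 116), (np.float64(95.0), 111), (np.float64(97.5), 81), (np.float64(100.0), 21), (np.float64(102.5), 11), (np.float64(105.0), 7), (np.float64(107.5), 7), (np.float64(110.0), 8), (np.float64(112.5), 10), (np.float64(115.0), 8), (np.float64(117.5), 6), (np.float64(120.0), 4), (np.float64(122.5), 10), (np.float64(125.0), 12), (np.float64(127.5), 8), (np.float64(130.0), 9), (np.float64(132.5), 11), (np.float64(135.0), 7), (np.float64(137.5), 10), (np.float64(140.0), 20), (np.float64(142.5), 44), (np.float64(145.0), 48), (np.float64(147.5), 55)]
```

```bash
python3 - <<'E'
from geo import *
import pickle
from scipy.ndimage import map_coordinates
d=pickle.load(open("d0.pkl","rb")); im,K,T=d["side"]; now=np.load("side_now.npy")
def dump(I,ph0,rs,dp):
    g=cv2.cvtColor(I,cv2.COLOR_RGB2GRAY).astype(float)
    for r in rs:
        uv=np.array([proj(K,T,G(-.125,-r*np.cos(ph0+a),r*np.sin(ph0+a))) for a in dp])
        print(round(r,3),' '.join('%3d'%k for k in map_coordinates(g,[uv[:,1],uv[:,0]],order=1)))
dp=np.arange(-.15,.151,.015); rs=np.arange(.05,.171,.01)
print("d0 phi0");dump(im,0,rs,dp);print("now");dump(now,.648,rs,dp);print("d0 at .648");dump(im,.648,rs,dp)
E
```

```text
d0 phi0
0.05 101 101 101 101 101 102 102 102 102 102 101 101 101 101 101 102 102 103 104 105 106
0.06 101 101 101 101 100 100  99  98  97  96  95  95  94  95  96  98  99 101 103 105 107
0.07 102 102 102 101 100 100  98  96  94  92  89  87  84  81  79  78  79  80  84  90  95
0.08 102 102 102 101 100  99  98  95  93  90  87  84  81  78  76  74  72  71  71  72  76
0.09  99  98  98  98  97  96  94  92  90  87  84  81  78  76  76  75  77  80  81  82  83
0.1 101 101 102 101 101 100  99  97  95  90  85  81  76  75  74  77  82  88  94 102 110
0.11 102 102 102 102 101 101 101  98  96  92  87  82  78  76  75  80  85  92 101 112 122
0.12 101 101 101 101 101 101 100  98  95  90  86  80  76  73  74  77  85  95 108 119 129
0.13  97  97  97  97  97  97  97  95  94  90  86  80  76  72  75  80  88  99 111 124 135
0.14  97  99 101 103 104 104 106 108 110 110 107 100  94  91  91  96 103 112 119 126 133
0.15  97  98 102 107 114 120 124 127 128 130 132 138 143 143 139 133 131 132 137 139 137
0.16  96  97 100 104 111 119 126 131 133 134 135 137 139 142 146 148 146 146 146 146 148
0.17  94  96  96 100 108 
[... 1690 characters left out ...]
1 238 234 229 227 228 236 246 249 250 246 231 200 161 124 111 108 115 126 143
0.11 231 228 228 228 228 225 224 232 242 250 250 245 230 186 141 114 107 109 122 140 162
0.12 225 225 226 227 229 228 226 230 242 248 250 246 222 178 126 107 100 104 119 142 165
0.13 225 224 225 226 228 228 225 229 239 249 250 243 215 162 118 101  95  96 110 127 145
0.14 206 208 208 205 208 212 211 208 227 240 239 232 211 150 119 109 110 115 123 132 139
0.15 155 153 151 147 146 151 156 156 160 166 158 156 146 130 119 118 126 140 159 179 193
0.16 139 140 141 137 136 138 139 141 141 137 133 128 114 101 101 115 136 159 182 203 207
0.17 167 166 166 166 166 168 169 170 171 176 173 155 118  80  78  94 110 129 145 149 132
```

The finger reads 0.637 on the side view while the lid is at 0.648. The marker clamp is centred at about 0.747 there, and the top view of its tip gives about 0.755. Since the range ends at 0.75, I'll raise the lid to about 0.75 and re-read.

{"api": "play_rows", "payload": {"series": [[0, [0, -2, -1.8], 0], [0, [0, -4.2, -3.6], 0], [0, [0, -6.3, -5.4], 0], [0, [0, -8.5, -7.2], 0], [0, [0, -10.7, -9], 0], [0, [0, -12.8, -10.7], 0], [0, [0, -15, -12.5], 0], [0, [0, -17.2, -14.2], 0], [0, [0, -17.2, -14.2], 0], [0, [0, -17.2, -14.2], 0]]}}

```text
time_s: 29.87
ee_pos: [0.545, 0.1653, 0.2531]
orientation: [0.996, 0.091, 0.0, 0.0]
ft_force: [7.9, -1.1, -6.7]
grip_width: 0.09
finger_force: 35.1
```

```bash
python3 chk.py | head -1; python3 - <<'E'
from geo import *
from scipy.ndimage import map_coordinates
now,K,T=cam("side"); top,tK,tT=cam("top"); np.save("side_b.npy",now); np.save("top_b.npy",top)
g=cv2.cvtColor(now,cv2.COLOR_RGB2GRAY).astype(float)
dp=np.arange(.60,.90,.0125); print(dp.round(3))
for r in np.arange(.07,.196,.01):
    uv=np.array([proj(K,T,G(-.125,-r*np.cos(a),r*np.sin(a))) for a in dp])
    print(round(r,3),' '.join('%3d'%k for k in map_coordinates(g,[uv[:,1],uv[:,0]],order=1)))
E
```

```text
29.8667 TCP [0.545  0.1653 0.2531] r 0.21865887076153487 phi 0.7452153060839866 f [ 7.8745 -1.128  -6.6562] grip 0.09012975445016708 35.109484791755676
[0.6   0.612 0.625 0.637 0.65  0.662 0.675 0.687 0.7   0.712 0.725 0.737
 0.75  0.762 0.775 0.787 0.8   0.812 0.825 0.837 0.85  0.862 0.875 0.887
 0.9  ]
0.07 131 130 129 127 124 122 117 111 106 104 105 107 110 118 125 130 133 136 138 143 149 157 165 173 181
0.08 127 128 127 125 121 113 105  96  86  76  76  84  93 105 117 128 137 143 151 161 172 181 187 192 195
0.09 112 118 123 124 122 118 107  95  84  74  69  74  83  96 110 124 139 153 167 179 188 193 197 198 199
0.1 110 118 126 131 131 125 116 103  88  77  68  72  81  98 117 135 151 165 179 189 195 199 200 200 199
0.11 108 117 129 137 139 134 126 114 101  86  72  77  92 116 141 160 176 186 195 197 198 197 195 194 192
0.12 108 119 132 144 146 142 131 119 104  87  73  73  90 112 137 156 172 183 190 192 191 190 190 191 195
0.13 106 114 132 146 153 147 138 127 114  98  86  80  85 100 116 132 147 159 165 170 175 181 188 193 196
0.14 111 116 125 139 145 146 141 134 125 116 109 106 108 111 116 120 123 130 139 150 164 176 185 188 186
0.15 131 131 128 126 124 129 131 129 125 118 115 116 121 126 133 139 143 142 140 137 139 146 148 146 142
0.16 141 142 140 136 133 129 116 103  95 102 110 118 128 135 142 146 143 130 122 127 137 143 144 142 138
0.17 157 160 160 159 158 148 123  85  68  74  84  92  99 107 109 104  95  94 123 154 170 176 176 177 175
0.18 133 144 152 159 165 159 133  92  63  54  56  57  58  60  59  60  73 112 156 181 188 190 189 190 190
0.19 110 130 144 156 165 164 143 104  69  59  57  60  61  63  68  75 110 155 182 189 189 189 189 190 190
```

```bash
python3 - <<'E'
from geo import *
from scipy.ndimage import map_coordinates
import pickle
d=pickle.load(open("d0.pkl","rb")); im,K,T=d["side"]; tim,tK,tT=d["top"]
sb=np.load("side_b.npy"); sn=np.load("side_now.npy"); tb=np.load("top_b.npy"); tn=np.load("top_now.npy")
def side(I,x,rs,phs):
    g=cv2.cvtColor(I,cv2.COLOR_RGB2GRAY).astype(float)
    return np.mean([[map_coordinates(g,[[uv[1]],[uv[0]]],order=1)[0] for uv in (proj(K,T,G(x,-r*np.cos(a),r*np.sin(a))) for a in phs)] for r in rs],0).astype(int)
for lab,I,c in(("now .648",sn,.648),("b .745",sb,.745)):
  ph=c+np.arange(-.06,.061,.01); print(lab,(ph).round(3).tolist())
  for x in(-.1165,):
    for r in(.08,.09,.10,.11): print(r,side(I,x,[r],ph).tolist())
# top: lid free edge front corner, near x=-.10: profile along -y at lid plane
g=[cv2.cvtColor(i,cv2.COLOR_RGB2GRAY).astype(float) for i in(tim,tn,tb)]
for lab,i,L in(("d0",0,0),("now",1,.648),("b",2,.745)):
  for x in(-.10,.10):
    q=np.arange(.17,.216,.0025); P=[G(x,-(r*np.cos(L)+.008*np.sin(L)*0),r*np.sin(L)) for r in q]
    uv=np.array([proj(tK,tT,p) for p in P]); print(lab,x,[(round(float(a*1000),1),int(v)) for a,v in zip(q,map_coordinates(g[i],[uv[:,1],uv[:,0]],order=1))])
E
```

```text
now .648 [0.588, 0.598, 0.608, 0.618, 0.628, 0.638, 0.648, 0.658, 0.668, 0.678, 0.688, 0.698, 0.708]
0.08 [84, 78, 72, 69, 67, 66, 70, 80, 92, 104, 120, 134, 149]
0.09 [87, 81, 75, 69, 64, 66, 69, 74, 90, 108, 126, 139, 151]
0.1 [96, 88, 81, 74, 69, 64, 70, 81, 95, 115, 136, 152, 158]
0.11 [96, 90, 83, 76, 68, 68, 69, 81, 102, 123, 145, 164, 168]
b .745 [0.685, 0.695, 0.705, 0.715, 0.725, 0.735, 0.745, 0.755, 0.765, 0.775, 0.785, 0.795, 0.805]
0.08 [116, 108, 99, 90, 82, 75, 69, 70, 73, 78, 86, 98, 110]
0.09 [125, 117, 109, 100, 90, 80, 72, 73, 81, 90, 104, 121, 138]
0.1 [129, 122, 112, 101, 90, 81, 72, 70, 79, 91, 105, 121, 137]
0.11 [135, 128, 120, 110, 100, 91, 83, 80, 82, 88, 98, 109, 119]
d0 -0.1 [(170.0, 197), (172.5, 198), (175.0, 197), (177.5, 198), (180.0, 199), (182.5, 195), (185.0, 198), (187.5, 197), (190.0, 197), (192.5, 198), (195.0, 196), (197.5, 160), (200.0, 49), (202.5, 56), (205.0, 93), (207.5, 91), (210.0, 93), (212.5, 92), (215.0, 93)]
d0 0.1 [(170.0, 199), (172.5, 198), (175.0, 200), (177.5, 200), (180.0, 200), (182.5, 199), (185.0, 199), (187.5, 199), (190.0, 1
[... 473 characters left out ...]
), (182.5, 58), (185.0, 57), (187.5, 59), (190.0, 57), (192.5, 54), (195.0, 57), (197.5, 58), (200.0, 56), (202.5, 52), (205.0, 45), (207.5, 51), (210.0, 84), (212.5, 139), (215.0, 100)]
b -0.1 [(170.0, 57), (172.5, 62), (175.0, 64), (177.5, 63), (180.0, 62), (182.5, 66), (185.0, 65), (187.5, 64), (190.0, 62), (192.5, 59), (195.0, 51), (197.5, 51), (200.0, 49), (202.5, 43), (205.0, 35), (207.5, 30), (210.0, 46), (212.5, 55), (215.0, 54)]
b 0.1 [(170.0, 61), (172.5, 59), (175.0, 55), (177.5, 50), (180.0, 50), (182.5, 70), (185.0, 133), (187.5, 137), (190.0, 91), (192.5, 41), (195.0, 27), (197.5, 19), (200.0, 15), (202.5, 28), (205.0, 57), (207.5, 93), (210.0, 115), (212.5, 114), (215.0, 114)]
```

With the finger's true plane (x ≈ −0.1165, from the top view), it reads 0.750 against the marker's 0.747, and the TCP gives 0.745. They are aligned. I'll hold once to settle, check, then hand in.

{"api": "play_rows", "payload": {"series": [[0, [0, 0, 0], 0], [0, [0, 0, 0], 0], [0, [0, 0, 0], 0], [0, [0, 0, 0], 0], [0, [0, 0, 0], 0], [0, [0, 0, 0], 0], [0, [0, 0, 0], 0], [0, [0, 0, 0], 0], [0, [0, 0, 0], 0], [0, [0, 0, 0], 0]]}}

```text
time_s: 30.8
ee_pos: [0.5451, 0.1652, 0.253]
orientation: [0.996, 0.091, -0.0, 0.0]
ft_force: [7.8, 0.1, -6.9]
grip_width: 0.09
finger_force: 35.1
```

```bash
python3 chk.py | head -1; python3 -c "
from h import *
print(robot.finish_job())"
```

```text
30.8 TCP [0.5451 0.1652 0.253 ] r 0.21865480519323405 phi 0.744515810956091 f [ 7.7684  0.0524 -6.9044] grip 0.08957557234961162 35.11405169963837
the job is handed in; nothing more can be done
None
```

The job is handed in at 30.8 s: both tubes stand home in their wells, and the lid is held at about 0.745 rad, with the marker measured at about 0.747 rad (each good to about 0.01 rad).

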